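# Build a coil column and hold the field probe centred in its bore

### The arm

A 7-joint arm with a two-finger parallel gripper is mounted at the origin on a cart in front of the work surface, level with it; the furniture and walls round the work are solid. World frame = base frame: x ahead of the robot, y to its left, z up, the work surface at z = 0. Lengths are in m, angles in rad, forces in N, time in s.
With the tool pointing down it reaches from about 0.425 to 0.95 m from the base axis. Payload 4.7 kg.
Tool frame: the origin (TCP) lies on the centre line of the jaws, within the pads' length; the fingertips stand ahead of it and the grasp point (between the pads) lies 11 mm behind it (nose_length is the z of the fingertips in the tool frame, in m); z points along the fingers, y is the direction in which the jaws open and shut (so a half turn about z gives the same grasp; the last joint's range is limited). The gripper opens to 85 mm and grips with 20 to 120 N. Pads are 22 mm wide; open, the fingers measure 114 mm over their backs; the gripper's body (76 mm by 85 mm) begins 54 mm behind the grasp point. The pads swing forward as they close: fully open they stand 13 mm farther back than shut.
Start: joints at [-1.221, 0.469, -0.049, 1.532, 0.024, 1.141, -0.082], TCP at [0.25, 0.627, 0.239] pointing down, gripper open.
Joint ranges: [-2.59, 2.59], [-0.33, 1.99], [-1.39, 1.29], [0.1, 2.45], [-1.04, 4.18], [0.21, 1.99], [-2.66, 2.66]. Speed limits (rad/s): [2.57, 2.57, 3.14, 3.14, 3.14, 3.14, 3.14].

### API

Orientations are given as a 3x3 rotation matrix whose columns are the frame's x, y, z axes.
In Python, from cell import * gives the robot as it stands.
- The arm moves only by the tool play_rows, never from a script. Its argument "plan" is a list of rows, each an object with "xyz": the shift along the tool's x, y, z in mm, a list of three; "spin": the turn about the tool's z in rad. A call has exactly 5 rows; each row is the pose to reach, as a shift and turn from the pose commanded when the call began, along the tool's axes at that moment; what a row does not reach only later rows make up. A row lasts 1/8 s, in which the tool goes at most 62.5 mm and 10.7 degrees, less where a joint would pass 70% of its speed; a pose out of reach is approached as far as the arm can. A call with a gripper value outside its range is refused whole. "hand" is the opening, from 0 (shut) to 1 (fully open), set as the call begins (left out, the last holds). The fingers move at their own pace and stop on an object; the grip force is fixed at half the most. Time passes only in rows, so rows that repeat a pose let the fingers close, or fill a call up. It gives the time, the measured TCP pose, the force and the opening at its end, in the units of the state.
- sense(): the state, without advancing time (a new reading comes with each control period).
- snapshot(name): name is "side" or "top"; returns the picture (400x640x3 uint8, red, green, blue); there is no depth.
- camera_model(name): a dict with "intrinsics" (3x3 intrinsics, pixels), "world_to_cam" (4x4, takes a point from world to camera coordinates). Camera axes: x right, y up, looking along -z (the intrinsics and any distortion apply to the point x, -y, -z); pixel columns grow to the right and rows downward; lengths in m; the calibration is good to about 2 mm. A picture is of the moment at which its call begins. camera_model takes no time and is no camera call.
- finish_job(): hands the job in, once; it reports no verdict.
The state is a dict: "time_s": time; "joint_pos": joint angles; "joint_vel": joint speeds; "joint_efforts": joint torques, N m; "position": TCP position; "tool_rot": TCP orientation; "force": force on the tool from outside, world axes, zero at the start; "torque": the same for the moment, N m; "gripper_width": opening from 0.0 (shut) to 1.0 (fully open).
Only numpy, scipy, OpenCV 4.12 (cv2) and the standard library are available. Lean on these libraries where they do the work, as an engineer would, in place of code of your own. Each camera call takes 0.05 s, during which the arm holds its last target.

### The job

Build up the coil column for a field measurement: set the thick coil case squarely on the plinth, long sides and bores in line, and then the thin guide case, collar up, squarely on that. Then lift the probe out of its stand and lower it upright through the guide case's collar, without touching the column, until the ring mark on its stem is level with the top of the collar; finish while the gripper still holds it motionless there, centred in the hole; do not let go. Leave the small things lying about where they are.

Things in the scene. Friction and masses are not known exactly. Their poses are not given: they have to be found in the camera images.
- plinth: Fixed. Foot plate 100 x 84 x 8 mm carrying the lowest coil case, a grey box 70 (x) x 54 (y) x 30 mm with a 30 mm upright bore in its middle. Flat top 38 mm above the worktop. Origin: centre of the underside, on the bore axis; x along the 70 mm side, z up.
- coil_case: Loose closed grey box, the thicker of the two loose ones: 70 (x) x 54 (y) x 36 mm, 0.28 kg, flat top and bottom, 30 mm bore upright through its middle. Lies flat on the worktop. Origin: centre of the underside, on the bore axis; x along the 70 mm side, z up. Goes with its underside on the plinth's flat top; either end may face either way.
- guide_case: Loose closed grey box, the thinner one: 70 (x) x 54 (y) x 24 mm, 0.2 kg, 22 mm bore upright through its middle, and on top round the bore a steel collar 34 mm across, 3 mm high, with the same 22 mm hole. Lies flat, collar up. Origin: centre of the underside, on the bore axis; x along the 70 mm side, z up.
- guide_mouth (a point): Centre of the hole at the top face of the guide case's collar, 27 mm above the guide case's underside. On the finished column it is 101 mm above the worktop.
- probe_stand: Fixed. Round foot 64 mm across and 8 mm high, with an upright black tube 28 mm across, its top 86 mm above the worktop, in which the probe stands; its bore is 10 mm. Origin: centre of the underside, z up.
- probe: Loose straight rod standing upright in the stand, 60 g, 135 mm long: steel stem 8 mm across and 75 mm long below, black round handle 16 mm across and 60 mm long above (75 to 135 mm above the tip). The handle's lower end rests on the stand's top, so the tip starts 11 mm above the worktop; lift it straight up 75 mm to clear the stand. Origin: centre of the tip (lower end); z along the rod, up.
- probe_ring (a point): Thin ring mark round the probe's stem, on its axis, 45 mm above the tip and 30 mm below the handle. Must end level with point guide_mouth.
- vial: Bystander: sample vial with white cap, 22 mm across, 48 mm high, standing. Origin: centre of underside.
- canister: Bystander: round screw canister, 40 mm across, 51 mm high, standing. Origin: centre of underside.
- objective: Bystander: small white microscope objective with a conical top, 24 mm across, 36 mm high, standing. Origin: centre of underside.
- pen: Bystander: thin ballpoint pen, 145 x 11 x 9 mm, lying. Origin: middle of its underside, long along its y.
There are look-alikes about, which are no part of the job. Of the things like the probe, leave any that is yellow; of the rest the smaller one is meant.

How it is judged:
By the outcome, as a careful person would: the job done as asked, in the order asked, and still so for the second after the job is handed in, while the arm keeps its last pose, push and grip.
It also fails if it takes over 64 s, if anything falls off the work surface, if the arm or the gripper's body presses on something with over 40 N, if the wrist force passes 120 N, or if a joint passes its speed limit or range.

## Working session

There is one attempt and no reset: what is moved stays moved. The work goes in short steps, Python scripts to look and compute and a tool call to move; the robot and the scene stay as the last step left them, time stands still between calls to the robot, and variables do not carry over. Pictures are saved under pics/ and viewed, and the job is handed in when it is done.

Besides the shell and the picture viewer there is one more tool, called after "Emit:" as name(argument=value, ...) on one line, values as JSON. play_rows: Moves the arm, as the interface text tells. Its arguments: {"type":"object","properties":{"plan":{"type":"array","items":{"type":"object","properties":{"xyz":{"type":"array","items":{"type":"number"}},"spin":{"type":"number"}}}},"hand":{"type":"number"}},"required":["plan"]}

```bash
mkdir -p pics; ls
python3 - <<'E'
from cell import *
import cv2,numpy as np
s=sense();print({k:np.round(v,3).tolist() for k,v in s.items()})
for n in("side","top"):
    im=snapshot(n);cv2.imwrite(f"pics/{n}0.png",im[:,:,::-1]);m=camera_model(n);print(n,{k:np.round(v,4).tolist() if not isinstance(v,str) else v for k,v in m.items()})
try: print(nose_length)
except Exception as e: print(e)
E
```

```text
pics
{'time_s': 0.0, 'joint_pos': [-1.221, 0.469, -0.049, 1.534, 0.024, 1.141, -0.082], 'joint_vel': [-0.0, -0.0, 0.001, 0.001, -0.0, -0.0, -0.0], 'joint_efforts': [-0.0, -51.032, -0.047, -23.772, 0.011, 0.007, -0.0], 'position': [0.249, 0.627, 0.238], 'tool_rot': [[-0.929, 0.37, -0.001], [0.37, 0.929, -0.002], [-0.0, -0.002, -1.0]], 'force': [-0.765, -0.012, 0.62], 'torque': [-0.01, 0.008, 0.075], 'gripper_width': 0.998}
side {'intrinsics': [[443.9834, 0.0, 322.448], [0.0, 443.9834, 202.0681], [0.0, 0.0, 1.0]], 'world_to_cam': [[0.8402, -0.5421, -0.0138, -0.4425], [0.3275, 0.4871, 0.8096, -0.2531], [-0.4321, -0.6848, 0.5868, -0.9169], [0.0, 0.0, 0.0, 1.0]]}
top {'intrinsics': [[433.3991, 0.0, 315.7952], [0.0, 433.3991, 203.8947], [0.0, 0.0, 1.0]], 'world_to_cam': [[0.0249, -0.9997, 0.0063, -0.0301], [0.9863, 0.0256, 0.1629, -0.5363], [-0.163, 0.0022, 0.9866, -1.3335], [0.0, 0.0, 0.0, 1.0]]}
0.008
```

View pics.

View pics/side0.png

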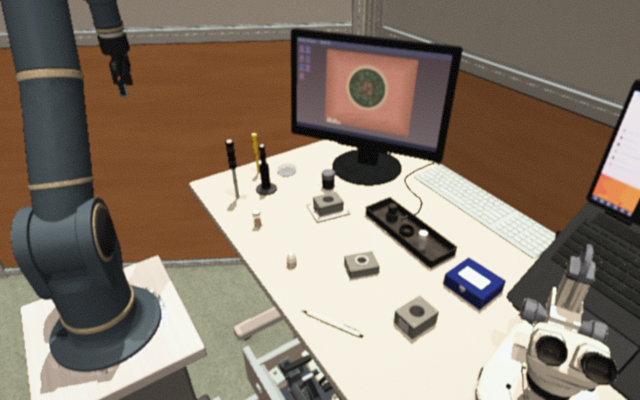

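View pics/top0.png

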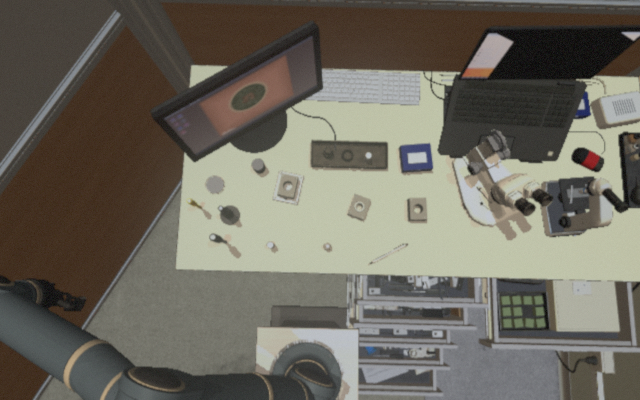

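Run:
```python
import cv2
a=cv2.imread("pics/side0.png");b=cv2.imread("pics/top0.png")
def c(im,x0,y0,x1,y1,k,n): cv2.imwrite(f"pics/{n}.png",cv2.resize(im[y0:y1,x0:x1],None,fx=k,fy=k,interpolation=cv2.INTER_CUBIC))
c(a,210,120,350,240,5,"s1");c(a,300,180,460,340,3.5,"s2")
c(b,180,165,310,260,6,"t1");c(b,260,160,440,230,4.4,"t2")
```

```text
(no output)
```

View pics/s1.png

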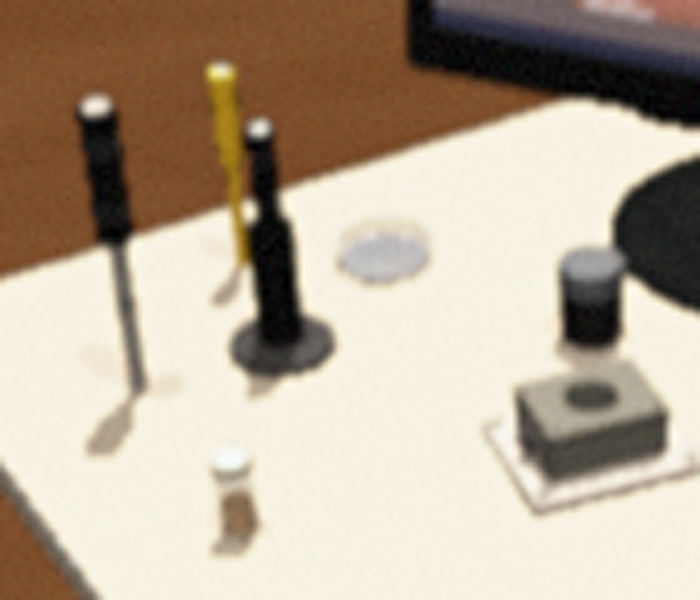

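View pics/s2.png

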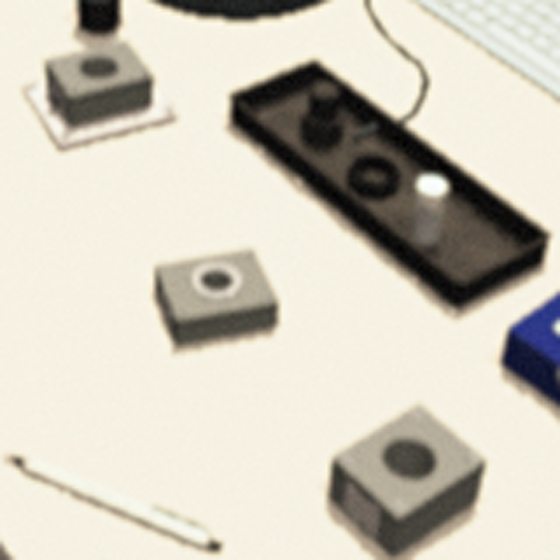

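View pics/t1.png

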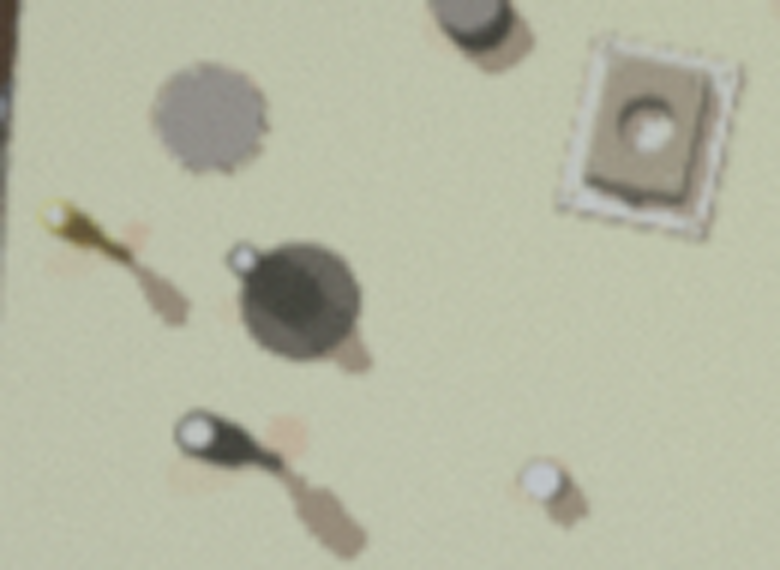

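View pics/t2.png

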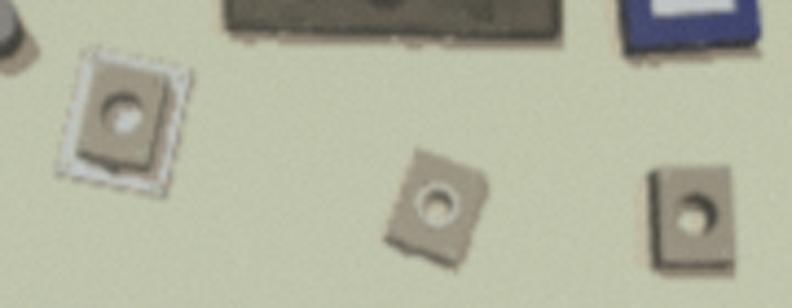

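```bash
cat > h.py <<'E'
import cv2,numpy as np
from scipy.optimize import least_squares
from scipy.ndimage import map_coordinates,gaussian_filter
from cell import *
CM={n:camera_model(n) for n in("side","top")}
def proj(n,P):
    P=np.atleast_2d(P);m=CM[n];T=np.array(m["world_to_cam"]);K=np.array(m["intrinsics"])
    c=P@T[:3,:3].T+T[:3,3]; q=np.c_[c[:,0],-c[:,1],-c[:,2]]@K.T
    return q[:,:2]/q[:,2:]
def ray(n,uv,z):
    m=CM[n];T=np.array(m["world_to_cam"]);K=np.array(m["intrinsics"]);d=np.linalg.inv(K)@[uv[0],uv[1],1]
    d=T[:3,:3].T@[d[0],-d[1],-d[2]];o=-T[:3,:3].T@T[:3,3]
    return o+d*(z-o[2])/d[2]
def avg(n,k=3):
    return np.mean([snapshot(n).astype(float) for _ in range(k)],0)
def xf(p,pts,z0):
    c,s=np.cos(p[2]),np.sin(p[2]);pts=np.asarray(pts,float)
    return np.c_[p[0]+c*pts[:,0]-s*pts[:,1],p[1]+s*pts[:,0]+c*pts[:,1],z0+pts[:,2]]
def box_edges(h,bore=None,zb=None,L=.07,W=.054,n=30):
    """list of (pts, tangents-offset pts)"""
    a,b=L/2,W/2;t=np.linspace(.08,.92,n)[:,None];out=[]
    cs=np.array([[a,b,h],[-a,b,h],[-a,-b,h],[a,-b,h]])
    for i in range(4): out.append((1-t)*cs[i]+t*cs[(i+1)%4])
    if bore:
        th=np.linspace(0,2*np.pi,60,endpoint=False);out.append(np.c_[bore*np.cos(th),bore*np.sin(th),0*th+(zb or h)])
    return out
def edgefind(img,uv,tan,R=2.5,thr=4):
    """subpixel: along normal find the strongest gradient"""
    nrm=np.c_[-tan[:,1],tan[:,0]];nrm/=np.linalg.norm(nrm,axis=1)[:,None]
    s=np.arange(-R,R+.01,.1);X=uv[:,None,:]+nrm[:,None,:]*s[None,:,None]
    g=0
    for c in range(3):
        v=map_coordinates(img[:,:,c],[X[...,1],X[...,0]],order=3);g=g+np.gradient(v,s,axis=1)
    g=abs(g)/3
    k=g.argmax(1);ok=(g.max(1)>thr)&(k>2)&(k<len(s)-3)
    # centroid around peak
    d=np.full(len(uv),np.nan)
    for i in np.where(ok)[0]:
        lo,hi=max(0,k[i]-6),min(len(s),k[i]+7);w=g[i,lo:hi];d[i]=(w*s[lo:hi]).sum()/w.sum()
    return d,nrm
def fit(imgs,p,z0,edges,cams=("side","top"),it=12,R=3,fixyaw=False,sig=.6,verbose=True):
    sm={n:gaussian_filter(imgs[n],(sig,sig,0)) for n in cams};p=np.array(p,float)
    for k in range(it):
        r_=R if k<it//2 else 1.6
        def ev(p): return {n:[proj(n,xf(p,e,z0)) for e in edges] for n in cams}
        A=[];B=[];U=ev(p);J=[ev(p+np.eye(3)[j]*1e-5) for j in range(3)];res={}
        for n in cams:
            for i,uv in enumerate(U[n]):
                tan=np.gradient(uv,axis=0)
                d,nr=edgefind(sm[n],uv,tan,r_);ok=~np.isnan(d)
                if ok.sum()<5: res[n,i]=None;continue
                a=np.stack([((J[j][n][i]-uv)/1e-5*nr).sum(1) for j in range(3)],1)
                A.append(a[ok]);B.append(d[ok]);res[n,i]=round(float(np.median(d[ok])),2)
        A=np.vstack(A);B=np.hstack(B);
        if fixyaw:A=A[:,:2]
        f=least_squares(lambda x:A@x-B,np.zeros(A.shape[1]),loss="soft_l1",f_scale=.3);dx=f.x
        p[:len(dx)]+=dx
    if verbose: print(np.round(p,4),"res",res)
    return p
E
python3 - <<'E'
from h import *
I={n:avg(n,4) for n in("side","top")};np.savez("img0.npz",**I)
for nm,t,s,z in [("plinth",(289,184),(328,199),.038),("coil",(418,209),(417,311),.036),("guide",(359,206.5),(361.5,260),.027),("probe top",(220.5,208.3),(262,146),.146),("big",(212.5,237),(229.5,141),.2)]:
    print(nm,ray("top",t,z).round(4),ray("side",s,z).round(4))
E
```

```text
plinth [0.6004 0.0713 0.038 ] [0.5933 0.0745 0.038 ]
coil [ 0.5301 -0.3434  0.036 ] [ 0.5303 -0.3446  0.036 ]
guide [ 0.5348 -0.1557  0.027 ] [ 0.5326 -0.1575  0.027 ]
probe top [0.4997 0.2627 0.146 ] [0.4981 0.2594 0.146 ]
big [0.4106 0.2681 0.2   ] [0.4008 0.2385 0.2   ]
```

Run:
```python
from h import *
I=dict(np.load("img0.npz"))
for nm,p,h,b,zb in [("plinth",(.598,.0725,-.17),.038,.015,None),("coil",(.530,-.344,0),.036,.015,None),("guide",(.534,-.1565,-.31),.024,.017,.027)]:
  for cams in [("side",),("top",),("side","top")]:
    q=fit(I,p,0,box_edges(h,b,zb),cams=cams)
    print(nm,cams,np.degrees(q[2]).round(2))
```

```text
[ 0.5924  0.075  -0.1573] res {('side', 0): -0.1, ('side', 1): -0.3, ('side', 2): 0.05, ('side', 3): -0.19, ('side', 4): -0.25}
plinth ('side',) -9.01
[ 0.5969  0.0774 -0.1894] res {('top', 0): -0.2, ('top', 1): -0.1, ('top', 2): -0.3, ('top', 3): -0.11, ('top', 4): -0.01}
plinth ('top',) -10.85
[ 0.5926  0.0766 -0.1281] res {('side', 0): -0.4, ('side', 1): -0.2, ('side', 2): 0.45, ('side', 3): -0.1, ('side', 4): -0.3, ('top', 0): 0.4, ('top', 1): 0.92, ('top', 2): -0.33, ('top', 3): 1.05, ('top', 4): -1.02}
plinth ('side', 'top') -7.34
[ 0.5298 -0.3436  0.0398] res {('side', 0): -0.1, ('side', 1): -0.2, ('side', 2): -0.0, ('side', 3): -0.2, ('side', 4): -0.2}
coil ('side',) 2.28
[ 0.5329 -0.3352  0.0351] res {('top', 0): -0.0, ('top', 1): -0.2, ('top', 2): None, ('top', 3): -0.11, ('top', 4): -0.1}
coil ('top',) 2.01
[ 0.5307 -0.3435  0.0371] res {('side', 0): -0.19, ('side', 1): 0.2, ('side', 2): 0.0, ('side', 3): -0.51, ('side', 4): -0.2, ('top', 0): 0.0, ('top', 1): -0.99, ('top', 2): -0.14, ('top', 3): 0.61, ('top', 4): -0.19}
coil ('side', 'top') 2.13
[ 0.5324 -0.1565 -0.3226] res {('side', 0): -0.1, ('side', 1): -0.25, ('side', 2): -0.01, ('side', 3): -0.2, ('side', 4): -0.2}
guide ('side',) -18.48
[ 0.5371 -0.1546 -0.3404] res {('top', 0): 0.1, ('top', 1): None, ('top', 2): None, ('top', 3): -0.1, ('top', 4): -0.3}
guide ('top',) -19.5
[ 0.5321 -0.1567 -0.3173] res {('side', 0): 0.01, ('side', 1): -0.31, ('side', 2): -0.11, ('side', 3): -0.1, ('side', 4): -0.29, ('top', 0): 1.11, ('top', 1): 0.8, ('top', 2): 0.81, ('top', 3): 1.08, ('top', 4): -0.8}
guide ('side', 'top') -18.18
```

```bash
cat >> h.py <<'E'
def overlay(img,n,items,box,k,name):
    x0,y0,x1,y1=box;o=cv2.resize(img[y0:y1,x0:x1,::-1].clip(0,255).astype(np.uint8),None,fx=k,fy=k,interpolation=cv2.INTER_CUBIC)
    for p,z0,edges,col in items:
        for e in edges:
            uv=(proj(n,xf(p,e,z0))-[x0,y0]+.5)*k-.5
            for a in uv: cv2.circle(o,tuple(int(round(v)) for v in a),1,col,-1)
    cv2.imwrite(f"pics/{name}.png",o);return o
E
python3 - <<'E'
from h import *
I=dict(np.load("img0.npz"))
E=[((.5924,.075,-.1573),0,box_edges(.038,.015),(0,0,255)),((.5298,-.3436,.0398),0,box_edges(.036,.015),(0,0,255)),((.5324,-.1565,-.3226),0,box_edges(.024,.017,.027),(0,0,255))]
a=[]
for n,cs in (("side",[(328,203),(417,316),(361,264)]),("top",[(289,187),(417,210),(359,207)])):
    a.append(np.hstack([overlay(I[n],n,E,(x-20,y-20,x+20,y+20),6,"tmp") for x,y in cs]))
cv2.imwrite("pics/ov0.png",np.vstack(a))
E
```

```text
(no output)
```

View pics/ov0.png

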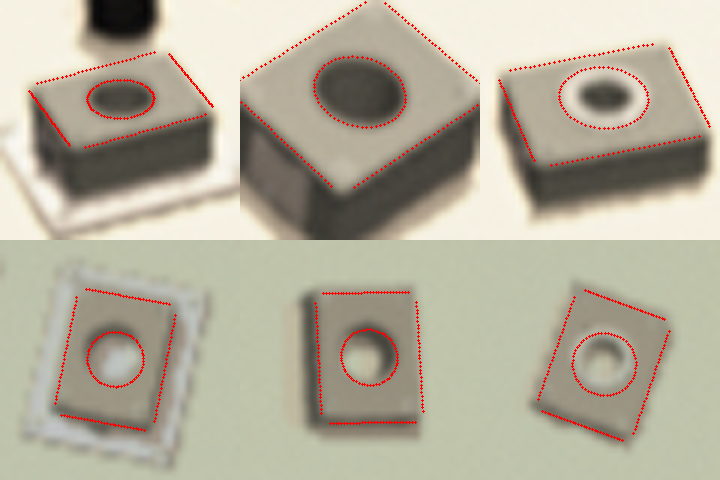

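```bash
cat >> h.py <<'E'
def tri(pts):
    f=lambda X:np.hstack([proj(n,X)[0]-uv for n,uv in pts])
    r=least_squares(f,[.5,.1,.1]);return r.x,r.fun
def go(target,yaw_y=None):
    """target world TCP, desired angle (deg) of tool y in world -> shift mm, spin rad"""
    s=sense();R=np.array(s["tool_rot"]);p=np.array(s["position"])
    d=R.T@(np.array(target)-p)*1000
    a=np.degrees(np.arctan2(R[1,1],R[0,1]));sp=None
    if yaw_y is not None:
        sp=np.radians(-(((yaw_y-a)+90)%180-90))
    print("t",round(s["time_s"],3),"pos",p.round(4),"tool y ang",a.round(2),"| shift",d.round(1),"spin",None if sp is None else sp.round(4),"F",np.round(s["force"],1),"w",round(s["gripper_width"],3))
    print(" joints",np.round(s["joint_pos"],2),"zaxis",R[:,2].round(4))
E
python3 - <<'E'
from h import *
I=dict(np.load("img0.npz"))
for n,c in (("s1",("side",(210,120),5)),("t1",("top",(180,165),6))):pass
S=lambda x,y:("side",(210+(x+.5)/5-.5,120+(y+.5)/5-.5))
T=lambda x,y:("top",(180+(x+.5)/6-.5,165+(y+.5)/6-.5))
for nm,s,t in [("probetop",(260,128),(243,259)),("bigtop",(96,104),(197,433)),("bigfoot",(138,390),(278,465)),("yeltop",(221,71),(57,217)),("yelfoot",(243,262),(130,258)),("standfoot",(283,345),(300,300)),("vialtop",(231,462),(543,480))]:
    x,r=tri([S(*s),T(*t)]);print(nm,x.round(4),r.round(2))
go([.535,-.343,.15],92)
E
```

```text
probetop [0.5003 0.2644 0.1457] [ 0.33 -0.06 -0.14  0.32]
bigtop [0.4118 0.2725 0.1836] [ 0.29 -0.04 -0.11  0.29]
bigfoot [ 4.103e-01  2.711e-01 -4.000e-04] [ 0.37 -0.06 -0.15  0.4 ]
yeltop [0.5209 0.3599 0.1342] [ 0.24 -0.04 -0.1   0.23]
yelfoot [0.5204 0.3574 0.0032] [ 0.41 -0.07 -0.17  0.4 ]
standfoot [0.5002 0.2642 0.0007] [ 0.33 -0.06 -0.15  0.34]
vialtop [0.4029 0.1238 0.0435] [ 0.36 -0.06 -0.17  0.41]
t 0.5 pos [0.2496 0.6272 0.2393] tool y ang 68.3 | shift [-624.  -795.8   89.3] spin -0.4137 F [ 0.3  0.2 -0.2] w 1.005
 joints [-1.22  0.47 -0.05  1.53  0.02  1.14 -0.08] zaxis [-1.e-04 -0.e+00 -1.e+00]
```

Emit:
play_rows(plan=[{"xyz":[-21,-21,-8],"spin":-0.04},{"xyz":[-63,-64,-16],"spin":-0.13},{"xyz":[-105,-107,-24],"spin":-0.22},{"xyz":[-147,-150,-32],"spin":-0.32},{"xyz":[-189,-193,-40],"spin":-0.41}], hand=1)

```text
time_s: 1.12
position: [0.3545, 0.3761, 0.2799]
tool_rot: [[-0.999, -0.034, 0.001], [-0.034, 0.999, 0.001], [-0.001, 0.001, -1.0]]
force: [1.5, 0.7, 0.1]
gripper_width: 1.0
```

Run:
```python
from h import *
go([.48,.0,.26],92.2)
```

```text
t 1.125 pos [0.3545 0.3761 0.2799] tool y ang 91.96 | shift [-112.5 -380.2   19.7] spin -0.0042 F [1.5 0.7 0.1] w 1.0
 joints [-0.85  0.18 -0.05  1.85  0.01  1.11  0.7 ] zaxis [ 7.e-04  7.e-04 -1.e+00]
```

Emit:
play_rows(plan=[{"xyz":[-17,-57,4],"spin":0},{"xyz":[-34,-115,8],"spin":0},{"xyz":[-51,-173,12],"spin":0},{"xyz":[-68,-231,16],"spin":0},{"xyz":[-85,-289,20],"spin":0}])

```text
time_s: 1.75
position: [0.4482, 0.0899, 0.2597]
tool_rot: [[-1.0, -0.031, 0.001], [-0.031, 1.0, 0.001], [-0.001, 0.001, -1.0]]
force: [1.6, 0.0, -0.4]
gripper_width: 0.997
```

Run:
```python
from h import *
go([.532,-.3425,.15],92.2)
```

```text
t 1.75 pos [0.4482 0.0899 0.2597] tool y ang 91.8 | shift [ -70.  -434.9  109.5] spin -0.0069 F [ 1.6  0.  -0.4] w 0.997
 joints [-0.47  0.08  0.2   2.01 -0.02  1.05  1.33] zaxis [ 1.4e-03  7.0e-04 -1.0e+00]
```

Emit:
play_rows(plan=[{"xyz":[-9,-57,8],"spin":-0.001},{"xyz":[-18,-115,16],"spin":-0.002},{"xyz":[-28,-173,24],"spin":-0.003},{"xyz":[-37,-231,32],"spin":-0.005},{"xyz":[-47,-290,40],"spin":-0.007}])

```text
time_s: 2.38
position: [0.5042, -0.1982, 0.2194]
tool_rot: [[-0.999, -0.039, 0.001], [-0.039, 0.999, 0.0], [-0.001, 0.0, -1.0]]
force: [1.2, 0.8, -0.3]
gripper_width: 0.999
```

Run:
```python
from h import *
go([.532,-.3425,.1],92.2)
```

```text
t 2.375 pos [ 0.5042 -0.1982  0.2194] tool y ang 92.23 | shift [ -22.  -145.3  119.4] spin 0.0006 F [ 1.2  0.8 -0.3] w 0.999
 joints [-0.05  0.28  0.42  1.89 -0.14  0.99  2.04] zaxis [ 1.2e-03  2.0e-04 -1.0e+00]
```

Emit:
play_rows(plan=[{"xyz":[-8,-50,25],"spin":0},{"xyz":[-15,-100,50],"spin":0},{"xyz":[-20,-130,75],"spin":0},{"xyz":[-22,-145,100],"spin":0},{"xyz":[-22,-145,110],"spin":0}])

```text
time_s: 3.0
position: [0.5304, -0.3415, 0.1077]
tool_rot: [[-0.999, -0.036, -0.002], [-0.036, 0.999, 0.001], [0.002, 0.001, -1.0]]
force: [-0.1, 0.6, 0.4]
gripper_width: 1.003
```

Run:
```python
from h import *
go([.532,-.3425,.015],92.2)
I={n:avg(n,1) for n in("side","top")}
cv2.imwrite("pics/a1.png",np.vstack([cv2.resize(I["side"][230:360,330:500,::-1],None,fx=4,fy=4)[:, :600][:300*2],]).clip(0,255))
cv2.imwrite("pics/a2.png",cv2.resize(I["top"][140:270,340:490,::-1],None,fx=4,fy=4))
```

```text
t 3.0 pos [ 0.5304 -0.3415  0.1077] tool y ang 92.07 | shift [-1.8 -1.1 92.7] spin -0.0022 F [-0.1  0.6  0.4] w 1.003
 joints [ 0.22  0.56  0.4   1.78 -0.28  0.86  2.35] zaxis [-2.3e-03  5.0e-04 -1.0e+00][ WARN:0@7.674] global loadsave.cpp:1063 imwrite_ Unsupported depth image for selected encoder is fallbacked to CV_8U.
```

View pics/a1.png

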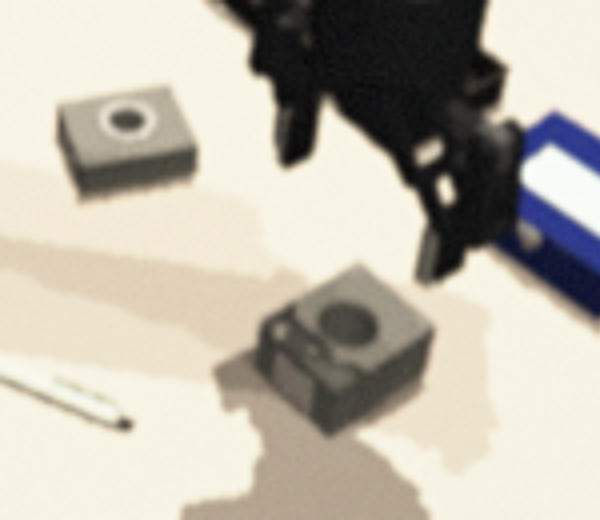

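View pics/a2.png

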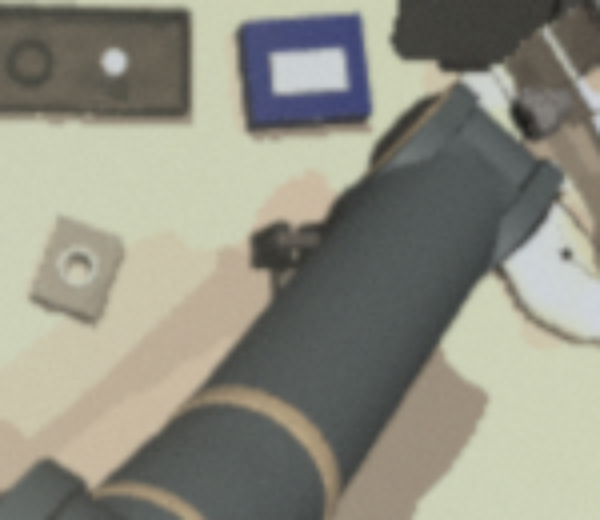

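Run:
```python
from h import *
a=snapshot("side")[150:400,300:640,::-1];cv2.imwrite("pics/a3.png",cv2.resize(a,None,fx=2.3,fy=2.3))
```

```text
(no output)
```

View pics/a3.png

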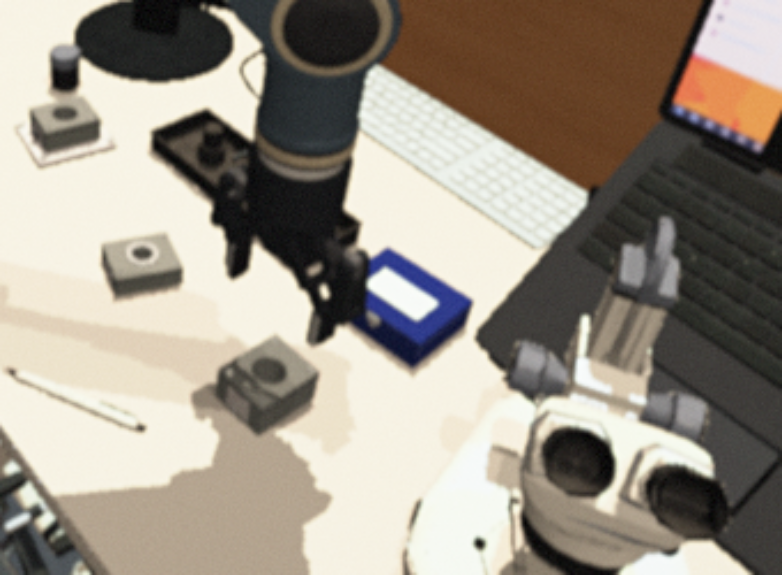

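Emit:
play_rows(plan=[{"xyz":[-1,-1,25],"spin":-0.002},{"xyz":[-2,-1,50],"spin":-0.002},{"xyz":[-2,-1,75],"spin":-0.002},{"xyz":[-2,-1,88],"spin":-0.002},{"xyz":[-2,-1,93],"spin":-0.002}])

```text
time_s: 3.78
position: [0.5339, -0.3411, 0.0166]
tool_rot: [[-0.999, -0.041, 0.001], [-0.041, 0.999, 0.0], [-0.001, 0.0, -1.0]]
force: [0.7, -0.6, 0.6]
gripper_width: 1.002
```

Emit:
play_rows(plan=[{"xyz":[0,0,0],"spin":0},{"xyz":[0,0,0],"spin":0},{"xyz":[0,0,0],"spin":0},{"xyz":[0,0,0],"spin":0},{"xyz":[0,0,0],"spin":0}], hand=0)

```text
time_s: 4.4
position: [0.5342, -0.3422, 0.0176]
tool_rot: [[-0.999, -0.04, 0.002], [-0.04, 0.999, -0.001], [-0.002, -0.001, -1.0]]
force: [-1.2, 0.7, 5.9]
gripper_width: 0.625
```

Run:
```python
from h import *
go([.595,.076,.1],80)
a=snapshot("side")[230:360,340:500,::-1];cv2.imwrite("pics/a4.png",cv2.resize(a,None,fx=4,fy=4))
```

```text
t 4.4 pos [ 0.5342 -0.3422  0.0176] tool y ang 92.29 | shift [-77.7 415.3 -82.7] spin 0.2146 F [-1.2  0.7  5.9] w 0.625
 joints [ 0.26  0.68  0.35  1.82 -0.34  0.7   2.4 ] zaxis [ 2.e-03 -8.e-04 -1.e+00]
```

View pics/a4.png

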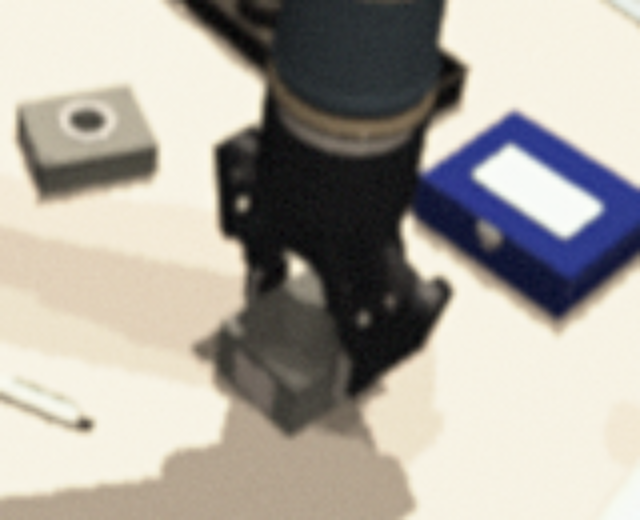

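Emit:
play_rows(plan=[{"xyz":[0,0,-10],"spin":0},{"xyz":[0,0,-30],"spin":0},{"xyz":[0,5,-60],"spin":0},{"xyz":[-5,35,-85],"spin":0.02},{"xyz":[-15,85,-95],"spin":0.05}])

```text
time_s: 5.08
position: [0.5453, -0.2582, 0.1143]
tool_rot: [[-1.0, 0.015, 0.004], [0.015, 1.0, -0.003], [-0.004, -0.003, -1.0]]
force: [1.7, 1.2, -2.5]
gripper_width: 0.622
```

Emit:
play_rows(plan=[{"xyz":[-10,55,0],"spin":0.04},{"xyz":[-20,110,0],"spin":0.08},{"xyz":[-30,165,0],"spin":0.1},{"xyz":[-40,220,0],"spin":0.13},{"xyz":[-46,260,0],"spin":0.16}])

```text
time_s: 5.7
position: [0.5939, 0.0068, 0.1123]
tool_rot: [[-0.986, 0.167, 0.001], [0.167, 0.986, 0.001], [-0.001, 0.001, -1.0]]
force: [-0.3, -0.7, -2.1]
gripper_width: 0.618
```

Run:
```python
from h import *
go([.595,.076,.085],80)
```

```text
t 5.7 pos [0.5939 0.0068 0.1123] tool y ang 80.37 | shift [10.5 68.4 27.4] spin 0.0064 F [-0.3 -0.7 -2.1] w 0.618
 joints [-0.41  0.5   0.45  1.87 -0.29  0.83  1.58] zaxis [ 0.001   0.0012 -1.    ]
```

Emit:
play_rows(plan=[{"xyz":[2,25,5],"spin":0.006},{"xyz":[6,50,15],"spin":0.006},{"xyz":[10,66,25],"spin":0.006},{"xyz":[10,68,30],"spin":0.006},{"xyz":[10,68,30],"spin":0.006}])

```text
time_s: 6.32
position: [0.5948, 0.0709, 0.0808]
tool_rot: [[-0.984, 0.176, -0.001], [0.176, 0.984, -0.001], [0.001, -0.001, -1.0]]
force: [0.3, 0.4, -2.9]
gripper_width: 0.618
```

Run:
```python
from h import *
go([.595,.076,.085],80)
I={n:avg(n,2) for n in("side","top")};np.savez("img1.npz",**I)
s=sense();z0=s["position"][2]-.0176
E=[((.5924,.075,-.1573),0,box_edges(.038,.015),(0,0,255)),((s["position"][0],s["position"][1],np.radians(-10)),z0,box_edges(.036,.015)[:4]+box_edges(0)[:4],(0,255,0))]
overlay(I["side"],"side",E,(290,150,370,230),8,"b1")
overlay(I["top"],"top",E,(250,150,330,230),8,"b2")
```

```text
t 6.325 pos [0.5948 0.0709 0.0808] tool y ang 79.85 | shift [ 0.7  5.1 -4.2] spin -0.0026 F [ 0.3  0.4 -2.9] w 0.618
 joints [-0.5   0.55  0.42  1.88 -0.31  0.78  1.49] zaxis [-0.001  -0.0011 -1.    ]
```

View pics/b1.png

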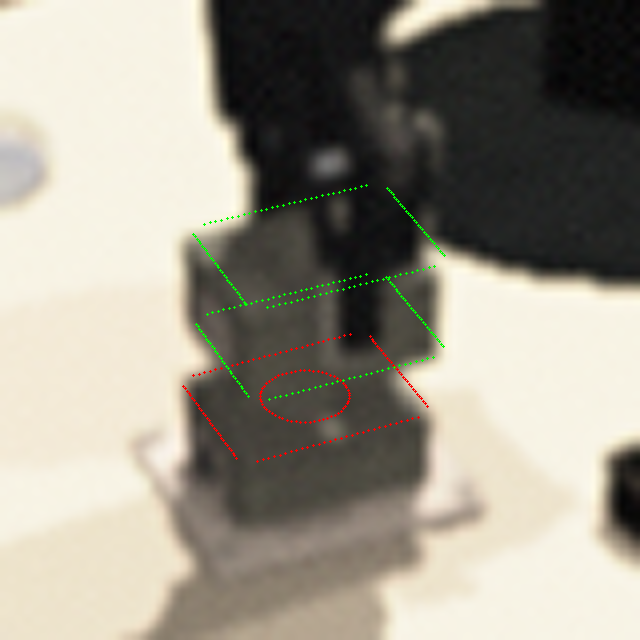

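View pics/b2.png

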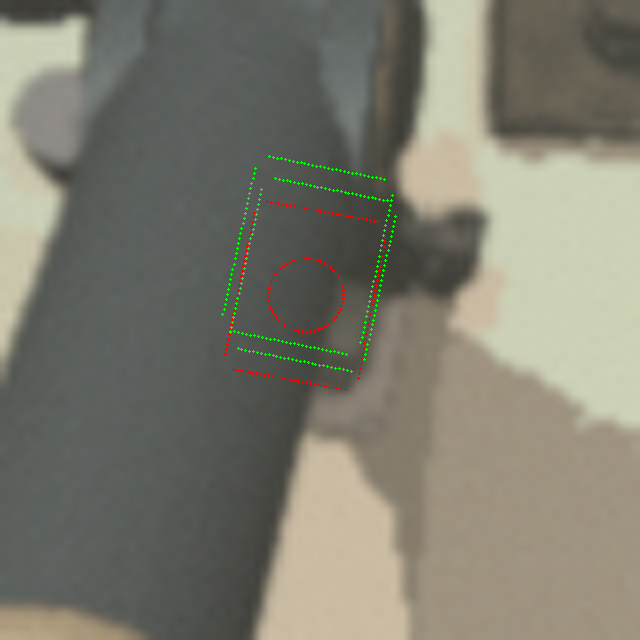

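Run:
```python
from h import *
I=dict(np.load("img0.npz"))
for cams,p in [(("side",),(.5924,.075,-.165)),(("top",),(.5969,.0765,-.18))]:
  for R in (1.6,2.5):
   for nm,ed in [("top+bore",box_edges(.038,.015)),("foot",box_edges(.008,L=.1,W=.084)),("all",box_edges(.038,.015)+box_edges(.008,L=.1,W=.084))]:
    q=fit(I,p,0,ed,cams=cams,R=R,sig=.8);print(nm,cams,np.degrees(q[2]).round(2))
for n,p,c in (("side",(.5924,.075,-.16),(328,203)),("top",(.5969,.0774,-.18),(289,187))):
    for k,pp in enumerate([p,(p[0],p[1],np.radians(-10)),]):
        overlay(I[n],n,[(pp,0,box_edges(.038,.015)+box_edges(.008,L=.1,W=.084),(0,0,255))],(c[0]-25,c[1]-25,c[0]+25,c[1]+25),8,f"c_{n}")
a=np.hstack([cv2.imread("pics/c_side.png"),cv2.imread("pics/c_top.png")]);cv2.imwrite("pics/c.png",a)
```

```text
[ 0.5924  0.0751 -0.156 ] res {('side', 0): -0.1, ('side', 1): -0.25, ('side', 2): 0.1, ('side', 3): -0.2, ('side', 4): -0.3}
top+bore ('side',) -8.94
[ 0.5946  0.075  -0.185 ] res {('side', 0): 0.45, ('side', 1): -0.11, ('side', 2): 0.01, ('side', 3): -0.25}
foot ('side',) -10.6
[ 0.5926  0.0752 -0.1729] res {('side', 0): -0.2, ('side', 1): -0.21, ('side', 2): 0.1, ('side', 3): -0.2, ('side', 4): -0.3, ('side', 5): 0.4, ('side', 6): -0.69, ('side', 7): -0.0, ('side', 8): 0.2}
all ('side',) -9.91
[ 0.5924  0.0751 -0.1558] res {('side', 0): -0.1, ('side', 1): -0.2, ('side', 2): 0.1, ('side', 3): -0.2, ('side', 4): -0.3}
top+bore ('side',) -8.93
[ 0.5972  0.0887 -0.1843] res {('side', 0): -0.55, ('side', 1): -0.2, ('side', 2): -0.0, ('side', 3): -0.1}
foot ('side',) -10.56
[ 0.5926  0.0752 -0.1733] res {('side', 0): -0.2, ('side', 1): -0.21, ('side', 2): 0.1, ('side', 3): -0.2, ('side', 4): -0.3, ('side', 5): 0.4, ('side', 6): -0.69, ('side', 7): -0.0, ('side', 8): 0.2}
all ('side',) -9.93
[ 0.5969  0.0772 -0.1826] res {('top', 0): -0.11, ('top', 1): -0.11, ('top', 2): None, ('top', 3)
[... 168 characters left out ...]
10.83
[ 0.5973  0.076  -0.1601] res {('top', 0): 0.2, ('top', 1): -0.01, ('top', 2): None, ('top', 3): -0.4, ('top', 4): 0.0, ('top', 5): -0.51, ('top', 6): -0.51, ('top', 7): 0.91, ('top', 8): 0.9}
all ('top',) -9.17
[ 0.5969  0.0772 -0.1836] res {('top', 0): -0.11, ('top', 1): -0.11, ('top', 2): None, ('top', 3): -0.2, ('top', 4): 0.0}
top+bore ('top',) -10.52
[ 0.5987  0.0723 -0.1888] res {('top', 0): None, ('top', 1): -0.05, ('top', 2): 0.01, ('top', 3): None}
foot ('top',) -10.82
[ 0.5973  0.0761 -0.1604] res {('top', 0): 0.2, ('top', 1): -0.01, ('top', 2): None, ('top', 3): -0.4, ('top', 4): 0.0, ('top', 5): -0.51, ('top', 6): -0.51, ('top', 7): 0.9, ('top', 8): 0.9}
all ('top',) -9.19
```

View pics/c.png

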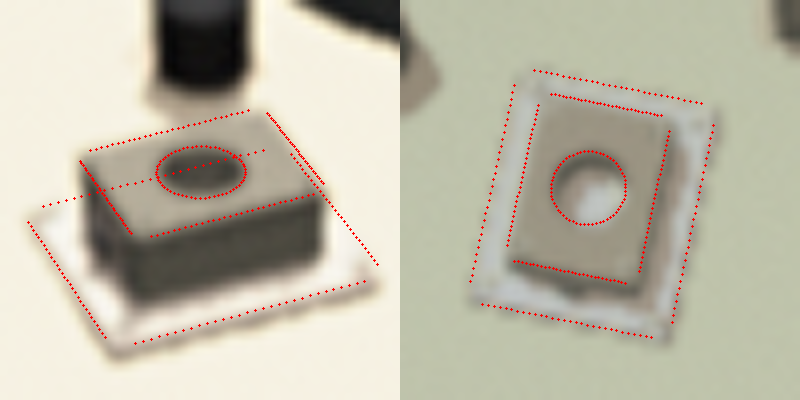

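Emit:
play_rows(plan=[{"xyz":[-1.3,5.1,5],"spin":0.006},{"xyz":[-1.3,5.1,10],"spin":0.006},{"xyz":[-1.3,5.1,15],"spin":0.006},{"xyz":[-1.3,5.1,18],"spin":0.006},{"xyz":[-1.3,5.1,18],"spin":0.006}])

```text
time_s: 7.15
position: [0.5971, 0.0769, 0.0629]
tool_rot: [[-0.984, 0.181, -0.001], [0.181, 0.984, -0.0], [0.001, -0.0, -1.0]]
force: [1.4, 0.9, -2.2]
gripper_width: 0.622
```

Run:
```python
from h import *
go([.597,.0757,.056],79.5)
a=np.clip(avg("side",2)[155:225,295:365,::-1]*1.6,0,255).astype(np.uint8);cv2.imwrite("pics/d1.png",cv2.resize(a,None,fx=8,fy=8,interpolation=cv2.INTER_CUBIC))
```

```text
t 7.15 pos [0.5971 0.0769 0.0629] tool y ang 79.58 | shift [-0.2 -1.2  6.9] spin 0.0014 F [ 1.4  0.9 -2.2] w 0.622
 joints [-0.5   0.58  0.41  1.88 -0.33  0.75  1.49] zaxis [-7.e-04 -1.e-04 -1.e+00]
```

View pics/d1.png

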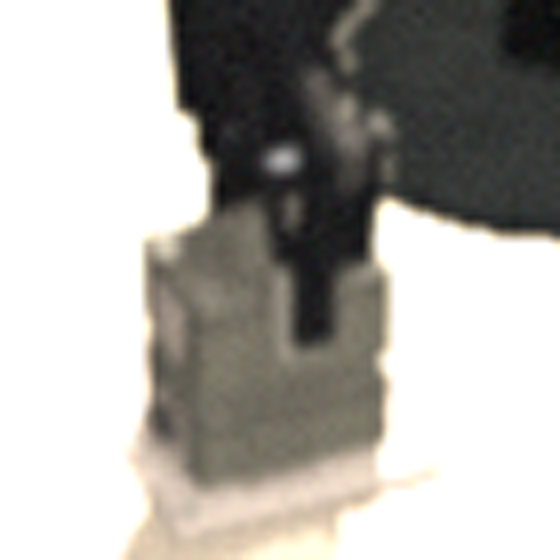

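Emit:
play_rows(plan=[{"xyz":[0,-0.5,2],"spin":0},{"xyz":[0,-0.5,4],"spin":0},{"xyz":[0,-0.5,6],"spin":0},{"xyz":[0,-0.5,7],"spin":0},{"xyz":[0,-0.5,7],"spin":0}])

```text
time_s: 7.88
position: [0.5971, 0.0765, 0.0561]
tool_rot: [[-0.984, 0.181, -0.0], [0.181, 0.984, 0.0], [0.0, -0.0, -1.0]]
force: [-0.3, 0.9, -2.6]
gripper_width: 0.618
```

Run:
```python
from h import *
go([.597,.0757,.0556],79.5)
a=np.clip(avg("side",2)[155:225,295:365,::-1]*1.6,0,255).astype(np.uint8);cv2.imwrite("pics/d2.png",cv2.resize(a,None,fx=8,fy=8,interpolation=cv2.INTER_CUBIC))
go([.597,.0757,.0556],79.5)
```

```text
t 7.875 pos [0.5971 0.0765 0.0561] tool y ang 79.58 | shift [-0.  -0.8  0.5] spin 0.0015 F [-0.3  0.9 -2.6] w 0.618
 joints [-0.49  0.59  0.41  1.88 -0.34  0.73  1.49] zaxis [-2.e-04  0.e+00 -1.e+00]
t 7.975 pos [0.5973 0.0765 0.0563] tool y ang 79.59 | shift [ 0.1 -0.9  0.7] spin 0.0015 F [-0.1 -0.1 -3.1] w 0.619
 joints [-0.49  0.59  0.41  1.88 -0.34  0.73  1.49] zaxis [ 1.e-04  1.e-04 -1.e+00]
```

View pics/d2.png

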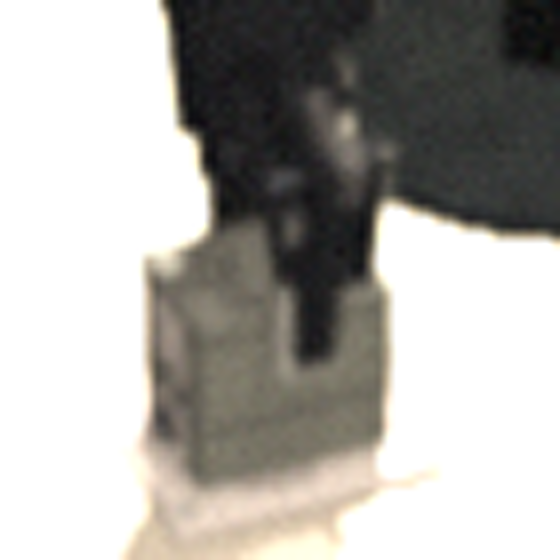

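Emit:
play_rows(plan=[{"xyz":[0,-0.3,0.5],"spin":0},{"xyz":[0,-0.3,1],"spin":0},{"xyz":[0,-0.3,1],"spin":0},{"xyz":[0,-0.3,1.3],"spin":0},{"xyz":[0,-0.3,1.3],"spin":0}])

```text
time_s: 8.6
position: [0.5972, 0.0762, 0.0556]
tool_rot: [[-0.984, 0.181, 0.0], [0.181, 0.984, 0.0], [0.0, 0.0, -1.0]]
force: [-2.5, 0.2, 5.3]
gripper_width: 0.619
```

Run:
```python
from h import *
print(ray("top",(259,166),.051),ray("side",(328,173),.051))
```

```text
[0.6540725  0.16867104 0.051     ] [0.65458577 0.16731557 0.051     ]
```

Emit:
play_rows(plan=[{"xyz":[0,0,-0.5],"spin":0},{"xyz":[0,0,-0.5],"spin":0},{"xyz":[0,0,-0.5],"spin":0},{"xyz":[0,0,-3],"spin":0},{"xyz":[0,0,-20],"spin":0}], hand=1)

```text
time_s: 9.22
position: [0.5963, 0.0761, 0.0747]
tool_rot: [[-0.984, 0.181, -0.002], [0.181, 0.984, -0.001], [0.002, -0.001, -1.0]]
force: [0.0, 0.2, 0.2]
gripper_width: 1.0
```

Run:
```python
from h import *
go([.534,-.156,.14],71.3)
```

```text
t 9.225 pos [0.5963 0.0761 0.0747] tool y ang 79.58 | shift [  19.5 -239.6  -65. ] spin 0.1445 F [0.  0.2 0.2] w 1.0
 joints [-0.51  0.57  0.42  1.88 -0.32  0.77  1.48] zaxis [-2.4e-03 -5.0e-04 -1.0e+00]
```

Emit:
play_rows(plan=[{"xyz":[0,0,-40],"spin":0},{"xyz":[0,-10,-75],"spin":0},{"xyz":[4,-60,-80],"spin":0.05},{"xyz":[9,-120,-80],"spin":0.1},{"xyz":[14,-180,-75],"spin":0.145}])

```text
time_s: 9.85
position: [0.5511, -0.1, 0.1519]
tool_rot: [[-0.947, 0.322, 0.003], [0.322, 0.947, 0.0], [-0.003, 0.001, -1.0]]
force: [0.8, -0.9, -0.1]
gripper_width: 1.003
```

Run:
```python
from h import *
go([.5355,-.1555,.06],71.2)
```

```text
t 9.85 pos [ 0.5511 -0.1     0.1519] tool y ang 71.23 | shift [ -2.8 -57.7  91.8] spin 0.0006 F [ 0.8 -0.9 -0.1] w 1.003
 joints [-0.31  0.41  0.54  1.93 -0.27  0.87  1.61] zaxis [ 3.4e-03  1.0e-04 -1.0e+00]
```

Emit:
play_rows(plan=[{"xyz":[-2,-30,10],"spin":0},{"xyz":[-3,-50,30],"spin":0},{"xyz":[-3,-57,55],"spin":0},{"xyz":[-3,-57.5,75],"spin":0},{"xyz":[-3,-57.5,85],"spin":0}])

```text
time_s: 10.48
position: [0.5352, -0.1539, 0.065]
tool_rot: [[-0.947, 0.321, 0.0], [0.321, 0.947, 0.0], [-0.0, 0.0, -1.0]]
force: [0.2, -0.2, -0.2]
gripper_width: 1.001
```

Run:
```python
from h import *
go([.5355,-.1555,.011],71.2)
I={n:avg(n,2) for n in("side","top")};np.savez("img2.npz",**I)
a=np.hstack([cv2.resize(I["side"][150:300,290:420,::-1],None,fx=3,fy=3),cv2.resize(I["top"][140:290,250:380,::-1],None,fx=3,fy=3)]);cv2.imwrite("pics/e1.png",a.clip(0,255).astype(np.uint8))
for cams,p,b in [(("side",),(.5924,.075,-.18),None),(("top",),(.597,.0765,-.18),None)]:
   q=fit(I,p,.038,box_edges(.036,.015),cams=cams);print("coil on plinth",cams,np.degrees(q[2]).round(2))
```

```text
t 10.475 pos [ 0.5352 -0.1539  0.065 ] tool y ang 71.26 | shift [-0.8 -1.5 54. ] spin 0.001 F [ 0.2 -0.2 -0.2] w 1.001
 joints [-0.16  0.53  0.48  1.99 -0.37  0.7   1.79] zaxis [ 1.e-04  2.e-04 -1.e+00]
[ 0.5923  0.0741 -0.1332] res {('side', 0): 0.1, ('side', 1): -0.15, ('side', 2): 0.15, ('side', 3): -0.25, ('side', 4): -0.4}
coil on plinth ('side',) -7.63
[ 0.5963  0.0754 -0.1993] res {('top', 0): -0.1, ('top', 1): -0.0, ('top', 2): -0.2, ('top', 3): 0.1, ('top', 4): 0.1}
coil on plinth ('top',) -11.42
```

View pics/e1.png

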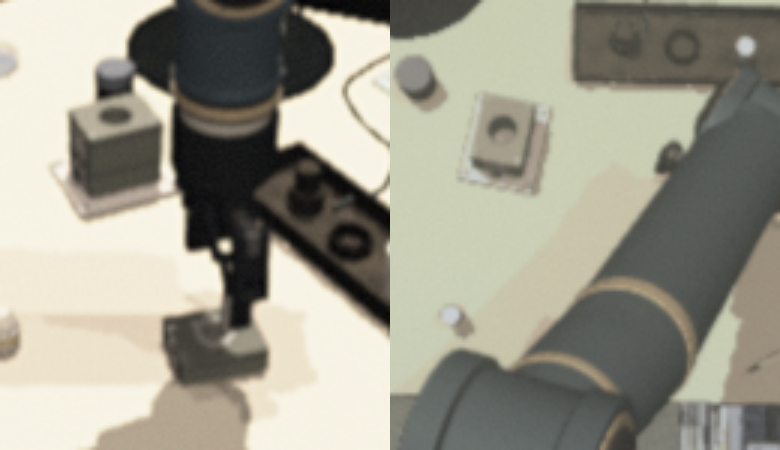

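Run:
```python
from h import *
I=dict(np.load("img2.npz"));J=dict(np.load("img0.npz"))
# left: side, right: top ; predicted plinth axis drawn
p={"side":(.5924,.075,np.radians(-10.3)),"top":(.5969,.0773,np.radians(-10.3))}
o=[]
for n,b in (("side",(305,175,350,225)),("top",(270,165,315,215))):
    V=[np.array([[sx*.035,sy*.027,z] for z in np.linspace(0.008,.074,25)]) for sx in(1,-1) for sy in (1,-1)]
    o.append(overlay(np.clip(I[n]*1.3,0,255),n,[(p[n],0,box_edges(.074,.015)+V,(0,0,255))],b,8,"tmp"))
cv2.imwrite("pics/e2.png",np.hstack(o))
```

```text
(no output)
```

View pics/e2.png

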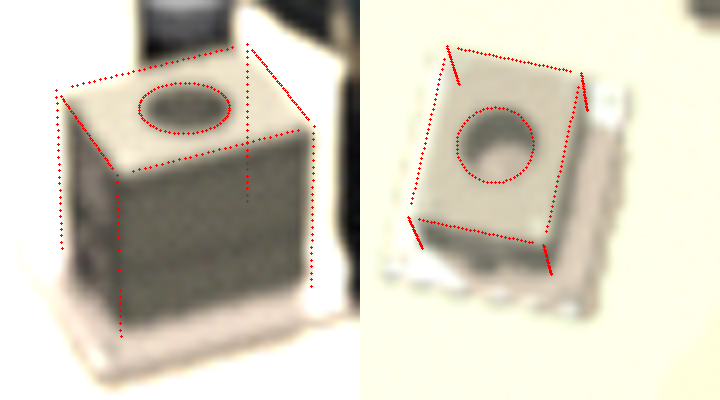

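Run:
```python
from h import *
go([.597,.0775,.15],79.6)
```

```text
t 10.675 pos [ 0.5359 -0.1538  0.0658] tool y ang 71.29 | shift [ 16.2 238.7 -84.2] spin -0.145 F [ 1.  -0.3  0.1] w 0.999
 joints [-0.16  0.53  0.48  1.99 -0.37  0.7   1.79] zaxis [ 1.3e-03 -1.0e-04 -1.0e+00]
```

Emit:
play_rows(plan=[{"xyz":[0,0,-40],"spin":0},{"xyz":[0,30,-80],"spin":-0.03},{"xyz":[5,90,-85],"spin":-0.07},{"xyz":[10,150,-85],"spin":-0.11},{"xyz":[15,205,-85],"spin":-0.145}])

```text
time_s: 11.3
position: [0.5878, 0.0477, 0.1516]
tool_rot: [[-0.984, 0.179, 0.003], [0.179, 0.984, 0.001], [-0.003, 0.002, -1.0]]
force: [0.4, -0.4, -0.5]
gripper_width: 0.997
```

Run:
```python
from h import *
go([.597,.0775,.058],79.6)
```

```text
t 11.3 pos [0.5878 0.0477 0.1516] tool y ang 79.7 | shift [-3.5 30.8 93.7] spin 0.0018 F [ 0.4 -0.4 -0.5] w 0.997
 joints [-0.51  0.45  0.48  1.86 -0.26  0.9   1.48] zaxis [ 0.0028  0.001  -1.    ]
```

Emit:
play_rows(plan=[{"xyz":[-2,20,5],"spin":0.002},{"xyz":[-3.5,30.5,20],"spin":0.002},{"xyz":[-3.5,30.5,50],"spin":0.002},{"xyz":[-3.5,30.5,75],"spin":0.002},{"xyz":[-3.5,30.5,92],"spin":0.002}])

```text
time_s: 11.92
position: [0.5949, 0.0724, 0.0564]
tool_rot: [[-0.983, 0.186, -0.002], [0.186, 0.983, -0.001], [0.002, -0.002, -1.0]]
force: [0.0, 0.3, -0.0]
gripper_width: 1.001
```

Emit:
play_rows(plan=[{"xyz":[0,0,0],"spin":0},{"xyz":[0,0,0],"spin":0},{"xyz":[0,0,0],"spin":0},{"xyz":[0,0,0],"spin":0},{"xyz":[0,0,0],"spin":0}])

```text
time_s: 12.55
position: [0.596, 0.0747, 0.0584]
tool_rot: [[-0.983, 0.183, 0.001], [0.183, 0.983, 0.0], [-0.001, 0.0, -1.0]]
force: [-0.2, -1.0, 0.7]
gripper_width: 0.997
```

Emit:
play_rows(plan=[{"xyz":[-0.5,2.9,0],"spin":0},{"xyz":[-0.5,2.9,0],"spin":0},{"xyz":[-0.5,2.9,0],"spin":0},{"xyz":[-0.5,2.9,0],"spin":0},{"xyz":[-0.5,2.9,0],"spin":0}])

```text
time_s: 13.18
position: [0.5968, 0.0773, 0.058]
tool_rot: [[-0.983, 0.183, -0.0], [0.183, 0.983, 0.0], [0.0, 0.0, -1.0]]
force: [0.6, -0.6, -0.5]
gripper_width: 0.999
```

Emit:
play_rows(plan=[{"xyz":[0,0,0],"spin":0},{"xyz":[0,0,0],"spin":0},{"xyz":[0,0,0],"spin":0},{"xyz":[0,0,0],"spin":0},{"xyz":[0,0,0],"spin":0}], hand=0)

```text
time_s: 13.8
position: [0.5972, 0.0772, 0.0584]
tool_rot: [[-0.983, 0.183, 0.001], [0.183, 0.983, 0.0], [-0.001, 0.0, -1.0]]
force: [0.4, -1.0, 4.4]
gripper_width: 0.618
```

Emit:
play_rows(plan=[{"xyz":[0,0,0],"spin":0},{"xyz":[0,0,0],"spin":0},{"xyz":[0,0,0],"spin":0},{"xyz":[0,0,-10],"spin":0},{"xyz":[0,0,-40],"spin":0}], hand=1)

```text
time_s: 14.42
position: [0.5957, 0.0773, 0.0975]
tool_rot: [[-0.983, 0.183, -0.003], [0.183, 0.983, -0.001], [0.003, -0.001, -1.0]]
force: [-0.2, 0.9, 0.3]
gripper_width: 0.998
```

Run:
```python
from h import *
go([.5355,-.1555,.15],71.2)
```

```text
t 14.425 pos [0.5957 0.0773 0.0975] tool y ang 79.47 | shift [  16.8 -239.9  -52.1] spin 0.1443 F [-0.2  0.9  0.3] w 0.998
 joints [-0.53  0.54  0.45  1.86 -0.31  0.81  1.47] zaxis [-3.2e-03 -7.0e-04 -1.0e+00]
```

Emit:
play_rows(plan=[{"xyz":[0,-10,-35],"spin":0},{"xyz":[4,-60,-50],"spin":0.04},{"xyz":[8,-120,-50],"spin":0.08},{"xyz":[12,-180,-50],"spin":0.12},{"xyz":[16,-235,-45],"spin":0.144}])

```text
time_s: 15.05
position: [0.5379, -0.153, 0.1442]
tool_rot: [[-0.946, 0.323, 0.002], [0.323, 0.946, -0.0], [-0.002, 0.001, -1.0]]
force: [0.9, 0.1, -0.3]
gripper_width: 1.0
```

Run:
```python
from h import *
go([.5355,-.1555,.011],71.2)
```

```text
t 15.05 pos [ 0.5379 -0.153   0.1442] tool y ang 71.13 | shift [  1.8  -3.3 133.2] spin -0.0011 F [ 0.9  0.1 -0.3] w 1.0
 joints [-0.22  0.42  0.55  1.94 -0.29  0.86  1.72] zaxis [ 2.4e-03 -2.0e-04 -1.0e+00]
```

Emit:
play_rows(plan=[{"xyz":[1,-2,40],"spin":-0.001},{"xyz":[1,-2,80],"spin":-0.001},{"xyz":[1,-2,110],"spin":-0.001},{"xyz":[1,-2,127],"spin":-0.001},{"xyz":[1,-2,132],"spin":-0.001}])

```text
time_s: 15.68
position: [0.5365, -0.1524, 0.0107]
tool_rot: [[-0.947, 0.321, -0.0], [0.321, 0.947, 0.0], [0.0, -0.0, -1.0]]
force: [0.2, -0.4, 0.6]
gripper_width: 0.999
```

Run:
```python
from h import *
go([.5355,-.1555,.012],71.2)
I={n:avg(n,3) for n in("side","top")};np.savez("img3.npz",**I)
for cams,p,b in [(("side",),(.5924,.075,-.18),None),(("top",),(.597,.0765,-.18),None)]:
   q=fit(I,p,.038,box_edges(.036,.015),cams=cams);print("coil on plinth",cams,np.degrees(q[2]).round(2))
go([.5355,-.1555,.012],71.2)
```

```text
t 15.675 pos [ 0.5365 -0.1524  0.0107] tool y ang 71.28 | shift [-0.  -3.3 -1.3] spin 0.0013 F [ 0.2 -0.4  0.6] w 0.999
 joints [-0.12  0.62  0.43  2.01 -0.44  0.6   1.85] zaxis [-5.e-04  1.e-04 -1.e+00]
[ 0.5928  0.0749 -0.1422] res {('side', 0): 0.2, ('side', 1): -0.2, ('side', 2): 0.1, ('side', 3): -0.1, ('side', 4): -0.4}
coil on plinth ('side',) -8.15
[ 0.5969  0.0761 -0.1933] res {('top', 0): -0.1, ('top', 1): -0.1, ('top', 2): -0.21, ('top', 3): 0.1, ('top', 4): 0.12}
coil on plinth ('top',) -11.07
t 15.975 pos [ 0.5373 -0.1525  0.012 ] tool y ang 71.28 | shift [ 0.7 -3.4 -0. ] spin 0.0014 F [ 0.2  0.3 -0.3] w 0.998
 joints [-0.12  0.62  0.43  2.01 -0.44  0.6   1.85] zaxis [ 1.9e-03 -2.0e-04 -1.0e+00]
```

Emit:
play_rows(plan=[{"xyz":[0.5,-3,0],"spin":0.001},{"xyz":[0.5,-3,0],"spin":0.001},{"xyz":[0.5,-3,0],"spin":0.001},{"xyz":[0.5,-3,0],"spin":0.001},{"xyz":[0.5,-3,0],"spin":0.001}])

```text
time_s: 16.6
position: [0.5351, -0.155, 0.0109]
tool_rot: [[-0.947, 0.322, -0.0], [0.322, 0.947, 0.0], [0.0, 0.0, -1.0]]
force: [0.6, 1.0, 0.4]
gripper_width: 0.998
```

Emit:
play_rows(plan=[{"xyz":[0,0,0],"spin":0},{"xyz":[0,0,0],"spin":0},{"xyz":[0,0,0],"spin":0},{"xyz":[0,0,0],"spin":0},{"xyz":[0,0,0],"spin":0}], hand=0)

```text
time_s: 17.23
position: [0.5353, -0.1551, 0.0113]
tool_rot: [[-0.947, 0.322, 0.001], [0.322, 0.947, 0.0], [-0.001, 0.0, -1.0]]
force: [0.2, 1.1, 5.2]
gripper_width: 0.613
```

Run:
```python
from h import *
go([.597,.0775,.14],79.5)
a=np.clip(snapshot("side")[225:300,320:420,::-1]*1.4,0,255).astype(np.uint8);cv2.imwrite("pics/f1.png",cv2.resize(a,None,fx=6,fy=6))
```

```text
t 17.225 pos [ 0.5353 -0.1551  0.0113] tool y ang 71.21 | shift [  16.5  240.1 -128.6] spin -0.1446 F [0.2 1.1 5.2] w 0.613
 joints [-0.12  0.62  0.43  2.01 -0.44  0.6   1.85] zaxis [ 6.e-04  0.e+00 -1.e+00]
```

View pics/f1.png

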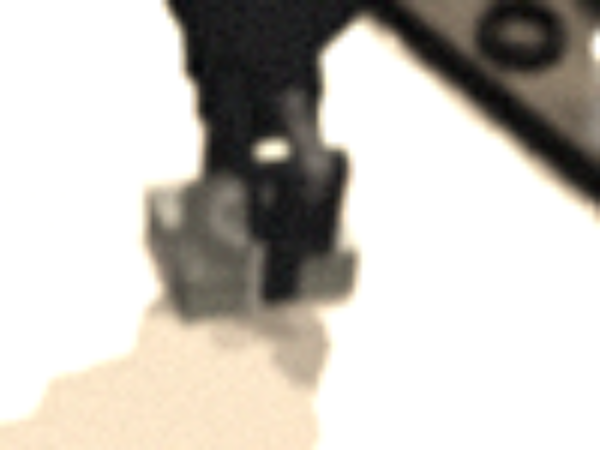

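Emit:
play_rows(plan=[{"xyz":[0,0,-15],"spin":0},{"xyz":[0,5,-50],"spin":0},{"xyz":[2,35,-95],"spin":-0.02},{"xyz":[5,90,-120],"spin":-0.07},{"xyz":[10,150,-125],"spin":-0.12}])

```text
time_s: 17.9
position: [0.5752, -0.0092, 0.1386]
tool_rot: [[-0.978, 0.207, 0.004], [0.207, 0.978, 0.0], [-0.004, 0.001, -1.0]]
force: [1.4, 0.4, -3.1]
gripper_width: 0.612
```

Run:
```python
from h import *
go([.5953,.0775,.105],79.5)
```

```text
t 17.9 pos [ 0.5752 -0.0092  0.1386] tool y ang 78.06 | shift [-1.6 88.9 33.7] spin -0.0251 F [ 1.4  0.4 -3.1] w 0.612
 joints [-0.45  0.45  0.51  1.9  -0.28  0.86  1.57] zaxis [ 4.4e-03  2.0e-04 -1.0e+00]
```

Emit:
play_rows(plan=[{"xyz":[-1,40,0],"spin":-0.01},{"xyz":[-1,75,10],"spin":-0.025},{"xyz":[-1.5,86,20],"spin":-0.025},{"xyz":[-1.5,88,30],"spin":-0.025},{"xyz":[-1.5,88,33],"spin":-0.025}])

```text
time_s: 18.52
position: [0.5927, 0.074, 0.1021]
tool_rot: [[-0.983, 0.184, -0.002], [0.184, 0.983, -0.001], [0.002, -0.002, -1.0]]
force: [-0.6, 0.2, -2.2]
gripper_width: 0.616
```

Emit:
play_rows(plan=[{"xyz":[0,0,0],"spin":0},{"xyz":[0,0,2],"spin":0},{"xyz":[0,0,5],"spin":0},{"xyz":[0,0,8],"spin":0},{"xyz":[0,0,8],"spin":0}])

```text
time_s: 19.15
position: [0.5933, 0.076, 0.0947]
tool_rot: [[-0.983, 0.182, -0.001], [0.182, 0.983, -0.0], [0.001, -0.0, -1.0]]
force: [0.5, -0.9, -2.4]
gripper_width: 0.622
```

Run:
```python
from h import *
go([.5953,.0775,.0853],79.5)
a=np.clip(avg("side",2)[150:220,295:365,::-1]*1.6,0,255).astype(np.uint8);cv2.imwrite("pics/g1.png",cv2.resize(a,None,fx=8,fy=8,interpolation=cv2.INTER_CUBIC))
go([.5953,.0775,.0853],79.5)
```

```text
t 19.15 pos [0.5933 0.076  0.0947] tool y ang 79.53 | shift [-1.7  1.8  9.4] spin 0.0005 F [ 0.5 -0.9 -2.4] w 0.622
 joints [-0.54  0.54  0.46  1.88 -0.32  0.8   1.48] zaxis [-6.e-04 -0.e+00 -1.e+00]
t 19.25 pos [0.5935 0.076  0.0949] tool y ang 79.53 | shift [-1.5  1.7  9.6] spin 0.0006 F [-0.6 -0.4 -2.8] w 0.619
 joints [-0.54  0.54  0.46  1.87 -0.32  0.8   1.48] zaxis [-1.e-04  0.e+00 -1.e+00]
```

View pics/g1.png

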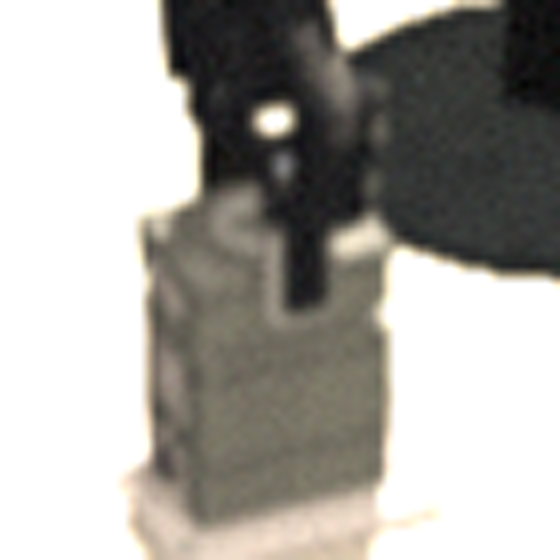

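Emit:
play_rows(plan=[{"xyz":[-1.6,1.7,0],"spin":0},{"xyz":[-1.6,1.7,3],"spin":0},{"xyz":[-1.6,1.7,6],"spin":0},{"xyz":[-1.6,1.7,8],"spin":0},{"xyz":[-1.6,1.7,8],"spin":0}])

```text
time_s: 19.88
position: [0.5952, 0.0774, 0.0867]
tool_rot: [[-0.983, 0.182, -0.001], [0.182, 0.983, -0.0], [0.001, -0.0, -1.0]]
force: [-0.1, 0.3, -1.8]
gripper_width: 0.618
```

Run:
```python
from h import *
a=np.clip(avg("side",3)[150:220,295:365,::-1]*1.6,0,255).astype(np.uint8);cv2.imwrite("pics/g2.png",cv2.resize(a,None,fx=8,fy=8,interpolation=cv2.INTER_CUBIC))
go([.5953,.0775,.0853],79.5)
```

```text
t 20.025 pos [0.5955 0.0774 0.0871] tool y ang 79.52 | shift [0.2 0.1 1.8] spin 0.0004 F [ 0.1  1.2 -2.2] w 0.621
 joints [-0.53  0.55  0.45  1.87 -0.33  0.79  1.49] zaxis [ 2.e-04  1.e-04 -1.e+00]
```

View pics/g2.png

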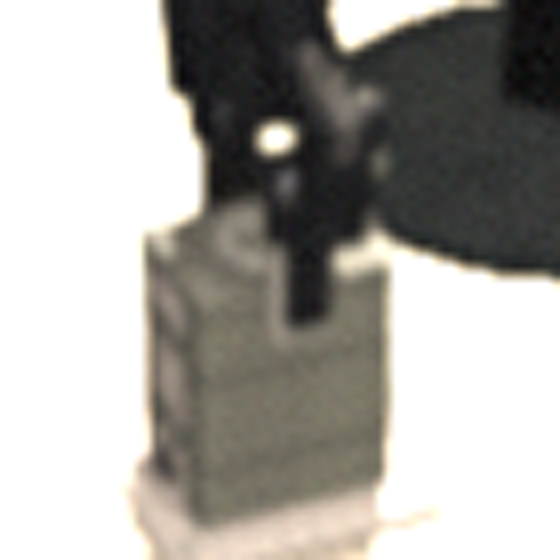

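Aligned; lower the last ~1.8 mm, and release.

Emit:
play_rows(plan=[{"xyz":[0,0,0.7],"spin":0},{"xyz":[0,0,1.3],"spin":0},{"xyz":[0,0,1.8],"spin":0},{"xyz":[0,0,1.8],"spin":0},{"xyz":[0,0,1.8],"spin":0}])

```text
time_s: 20.65
position: [0.5954, 0.0774, 0.0853]
tool_rot: [[-0.983, 0.182, -0.0], [0.182, 0.983, 0.0], [0.0, 0.0, -1.0]]
force: [-0.3, -0.1, -0.1]
gripper_width: 0.615
```

Emit:
play_rows(plan=[{"xyz":[0,0,0],"spin":0},{"xyz":[0,0,0],"spin":0},{"xyz":[0,0,0],"spin":0},{"xyz":[0,0,-5],"spin":0},{"xyz":[0,0,-30],"spin":0}], hand=1)

```text
time_s: 21.28
position: [0.5943, 0.0773, 0.1145]
tool_rot: [[-0.983, 0.182, -0.003], [0.182, 0.983, -0.001], [0.003, -0.001, -1.0]]
force: [-0.7, 0.1, 0.1]
gripper_width: 1.002
```

Emit:
play_rows(plan=[{"xyz":[0,0,-40],"spin":0},{"xyz":[0,0,-90],"spin":0},{"xyz":[0,-10,-110],"spin":0},{"xyz":[0,-50,-110],"spin":0},{"xyz":[0,-100,-110],"spin":0}])

```text
time_s: 21.9
position: [0.5767, -0.0213, 0.225]
tool_rot: [[-0.984, 0.179, -0.0], [0.179, 0.984, 0.0], [0.0, 0.0, -1.0]]
force: [0.2, -0.1, -0.2]
gripper_width: 1.001
```

Run:
```python
from h import *
go([.5,.26,.24],80)
I={n:avg(n,3) for n in("side","top")};np.savez("img4.npz",**I)
for cams,p,b in [(("side",),(.5924,.075,-.18),None),(("top",),(.597,.0765,-.18),None)]:
   q=fit(I,p,.074,box_edges(.024,.017,.027),cams=cams);print("guide",cams,np.degrees(q[2]).round(2))
a=np.hstack([cv2.resize(I["side"][140:240,270:390,::-1],None,fx=3.3,fy=3.3),cv2.resize(I["top"][130:230,220:340,::-1],None,fx=3.3,fy=3.3)]);cv2.imwrite("pics/h1.png",a.clip(0,255).astype(np.uint8))
```

```text
t 21.9 pos [ 0.5767 -0.0213  0.225 ] tool y ang 79.67 | shift [125.9 263.  -14.9] spin -0.0058 F [ 0.2 -0.1 -0.2] w 1.001
 joints [-0.47  0.35  0.56  1.81 -0.22  1.04  1.56] zaxis [-4.e-04  2.e-04 -1.e+00]
[ 0.5941  0.074  -0.1901] res {('side', 0): -0.21, ('side', 1): 0.1, ('side', 2): 0.0, ('side', 3): 0.3, ('side', 4): -0.4}
guide ('side',) -10.89
[ 0.5968  0.0762 -0.1876] res {('top', 0): -0.1, ('top', 1): 0.01, ('top', 2): None, ('top', 3): -0.01, ('top', 4): -0.19}
guide ('top',) -10.75
```

View pics/h1.png

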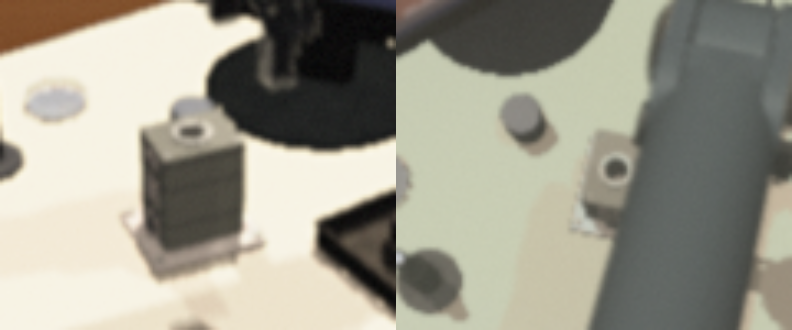

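Emit:
play_rows(plan=[{"xyz":[20,45,0],"spin":0},{"xyz":[45,100,0],"spin":0},{"xyz":[72,155,0],"spin":0},{"xyz":[100,210,0],"spin":0},{"xyz":[120,255,0],"spin":0}], hand=0.6)

```text
time_s: 22.82
position: [0.5036, 0.2559, 0.2249]
tool_rot: [[-0.984, 0.177, -0.001], [0.177, 0.984, 0.001], [0.001, 0.001, -1.0]]
force: [1.4, 0.2, -0.2]
gripper_width: 0.602
```

Run:
```python
from h import *
go([.501,.2655,.107],80)
I={n:avg(n,3) for n in("side","top")};np.savez("img5.npz",**I)
for cams,p,b in [(("side",),(.5924,.075,-.18),None),(("top",),(.597,.0765,-.18),None)]:
   q=fit(I,p,.074,box_edges(.024,.017,.027),cams=cams);print("guide",cams,np.degrees(q[2]).round(2))
a=np.hstack([cv2.resize(I["side"][60:220,210:350,::-1],None,fx=2.8,fy=2.8),cv2.resize(I["top"][130:290,170:310,::-1],None,fx=2.8,fy=2.8)]);cv2.imwrite("pics/i1.png",a.clip(0,255).astype(np.uint8))
```

```text
t 22.825 pos [0.5036 0.2559 0.2249] tool y ang 79.81 | shift [  4.2   8.9 117.9] spin -0.0032 F [ 1.4  0.2 -0.2] w 0.602
 joints [-0.91  0.32  0.47  1.84 -0.17  1.02  1.01] zaxis [-9.e-04  7.e-04 -1.e+00]
[ 0.594   0.0739 -0.1907] res {('side', 0): -0.2, ('side', 1): 0.15, ('side', 2): -0.0, ('side', 3): 0.31, ('side', 4): -0.4}
guide ('side',) -10.93
[ 0.5948  0.068  -0.2065] res {('top', 0): -0.6, ('top', 1): -0.0, ('top', 2): -0.28, ('top', 3): -0.0, ('top', 4): 0.0}
guide ('top',) -11.83
```

View pics/i1.png

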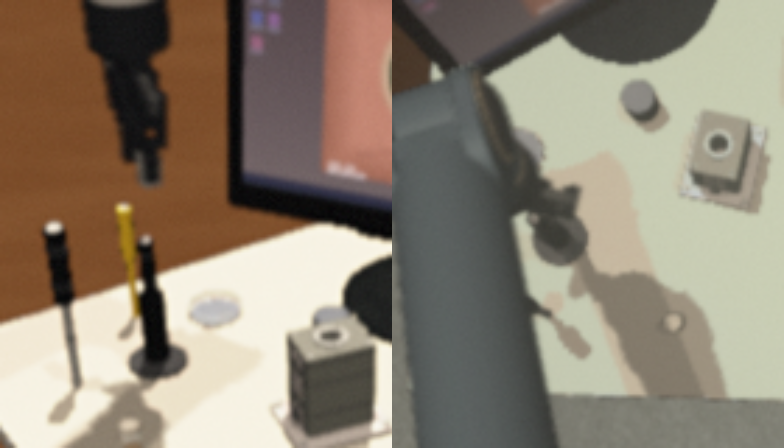

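Run:
```python
from h import *
I=dict(np.load("img5.npz"))
o=[]
for n,p,b in (("side",(.5926,.075,np.radians(-10.4)),(305,165,350,220)),("top",(.5969,.0767,np.radians(-10.4)),(268,160,313,215))):
    o.append(overlay(np.clip(I[n]*1.2,0,255),n,[(p,0,box_edges(.098,.017,.101)+box_edges(.008,L=.1,W=.084),(0,0,255))],b,8,"tmp"))
cv2.imwrite("pics/i2.png",np.hstack(o))
for R in (1.5,2,):
  for sg in (.6,1.):
    q=fit(I,(.597,.0765,-.18),.074,box_edges(.024,.017,.027),cams=("top",),R=R,sig=sg)
```

```text
[ 0.5967  0.076  -0.1967] res {('top', 0): -0.1, ('top', 1): 0.0, ('top', 2): -0.1, ('top', 3): -0.05, ('top', 4): -0.46}
[ 0.5967  0.0766 -0.1929] res {('top', 0): -0.1, ('top', 1): -0.0, ('top', 2): -0.11, ('top', 3): -0.0, ('top', 4): None}
[ 0.5967  0.076  -0.1967] res {('top', 0): -0.1, ('top', 1): 0.0, ('top', 2): -0.1, ('top', 3): -0.05, ('top', 4): -0.46}
[ 0.5967  0.0766 -0.1933] res {('top', 0): -0.1, ('top', 1): -0.0, ('top', 2): -0.11, ('top', 3): -0.0, ('top', 4): None}
```

View pics/i2.png

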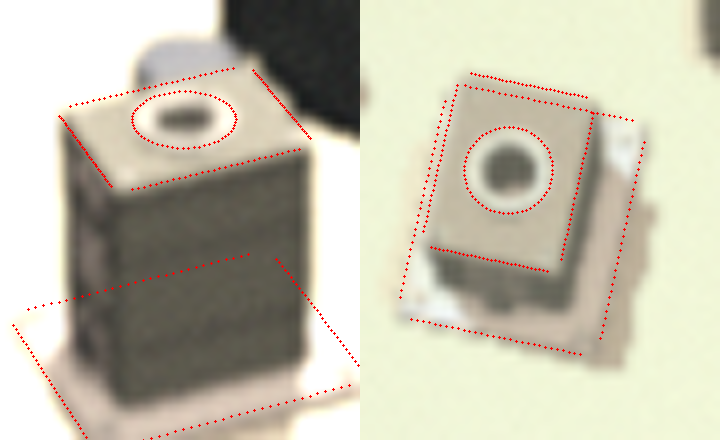

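Emit:
play_rows(plan=[{"xyz":[2,5,0],"spin":-0.003},{"xyz":[4,9,15],"spin":-0.003},{"xyz":[4,9,30],"spin":-0.003},{"xyz":[4,9,40],"spin":-0.003},{"xyz":[4,9,40],"spin":-0.003}])

```text
time_s: 23.75
position: [0.5027, 0.2606, 0.1839]
tool_rot: [[-0.984, 0.179, -0.002], [0.179, 0.984, -0.002], [0.002, -0.002, -1.0]]
force: [0.9, 0.1, 0.2]
gripper_width: 0.602
```

Run:
```python
from h import *
go([.501,.2655,.107],80)
I={n:avg(n,1) for n in("side","top")}
a=np.hstack([cv2.resize(I["side"][90:200,210:310,::-1],None,fx=4,fy=4),cv2.resize(I["top"][160:270,170:270,::-1],None,fx=4,fy=4)]);cv2.imwrite("pics/j1.png",a.clip(0,255).astype(np.uint8))
```

```text
t 23.75 pos [0.5027 0.2606 0.1839] tool y ang 79.67 | shift [ 2.4  4.6 76.9] spin -0.0057 F [0.9 0.1 0.2] w 0.602
 joints [-0.91  0.37  0.45  1.88 -0.2   0.94  1.03] zaxis [-0.002  -0.0016 -1.    ]
```

View pics/j1.png

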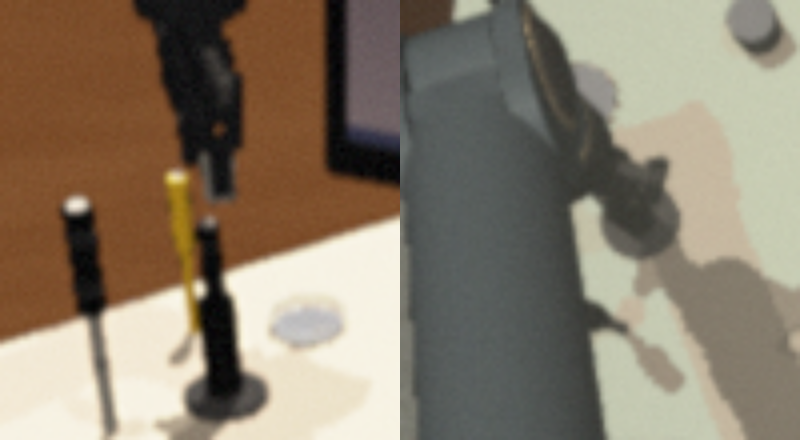

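Emit:
play_rows(plan=[{"xyz":[2,4,0],"spin":-0.004},{"xyz":[2,4,5],"spin":-0.004},{"xyz":[2,4,15],"spin":-0.004},{"xyz":[2,4,25],"spin":-0.004},{"xyz":[2,4,30],"spin":-0.004}])

```text
time_s: 24.48
position: [0.5016, 0.2651, 0.154]
tool_rot: [[-0.985, 0.175, -0.001], [0.175, 0.985, -0.001], [0.001, -0.001, -1.0]]
force: [0.5, -0.6, -0.9]
gripper_width: 0.597
```

Run:
```python
from h import *
I={n:avg(n,2) for n in("side",)}
go([.501,.2655,.107],80)
cv2.imwrite("pics/j2.png",cv2.resize(np.clip(I["side"][110:190,230:300,::-1]*1.6,0,255),None,fx=7,fy=7).astype(np.uint8))
for z in (.146,.130): 
  for p in [(.501,.2655),(.5003,.2644)]: print(proj("side",[*p,z]))
```

```text
t 24.575 pos [0.5017 0.2652 0.1543] tool y ang 79.92 | shift [ 0.6  0.3 47.3] spin -0.0014 F [ 0.  -1.4 -0.7] w 0.6
 joints [-0.9   0.41  0.44  1.9  -0.22  0.88  1.04] zaxis [-0.0013 -0.001  -1.    ]
[[261.95621872 144.8233869 ]]
[[261.90715668 145.05070068]]
[[262.49372207 149.8994519 ]]
[[262.4454906  150.12937087]]
```

View pics/j2.png

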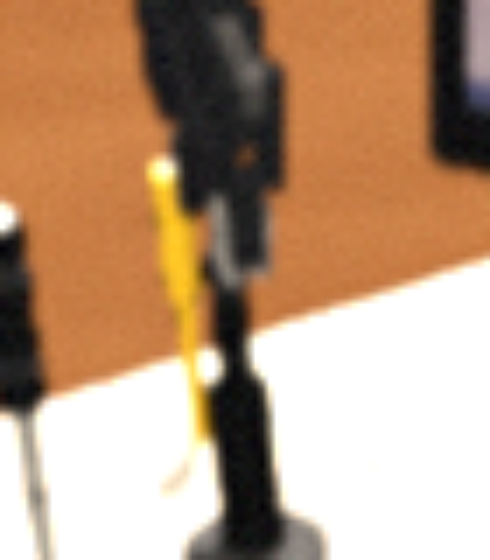

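Run:
```python
from h import *
s=sense();R=np.array(s["tool_rot"]);p=np.array(s["position"])
f=lambda uv:(uv-[230,110]+.5)*7-.5
for w in (.0255,.033):
  for dx in (-.011,.011):
    for dz in (.003,):
      print(w,dx,f(proj("side",p+R@[dx,-w,dz])[0]).round(0))
print("probe top",f(proj("side",[.5003,.2644,.146])[0]),f(proj("side",[.5003,.2644,.09])[0]))
```

```text
0.0255 -0.011 [273. 258.]
0.0255 0.011 [219. 269.]
0.033 -0.011 [279. 266.]
0.033 0.011 [224. 278.]
probe top [226.35009679 248.35490477] [239.29383397 370.46679489]
```

Emit:
play_rows(plan=[{"xyz":[0.5,0.3,10],"spin":0},{"xyz":[0.5,0.3,20],"spin":0},{"xyz":[0.5,0.3,30],"spin":0},{"xyz":[0.5,0.3,40],"spin":0},{"xyz":[0.5,0.3,46],"spin":0}])

```text
time_s: 25.2
position: [0.5014, 0.2657, 0.1083]
tool_rot: [[-0.985, 0.175, -0.001], [0.175, 0.985, -0.0], [0.001, -0.001, -1.0]]
force: [-0.3, -0.1, -0.4]
gripper_width: 0.597
```

Emit:
play_rows(plan=[{"xyz":[0,0,0],"spin":0},{"xyz":[0,0,0],"spin":0},{"xyz":[0,0,0],"spin":0},{"xyz":[0,0,0],"spin":0},{"xyz":[0,0,0],"spin":0}], hand=0.4)

```text
time_s: 25.82
position: [0.5017, 0.266, 0.1094]
tool_rot: [[-0.985, 0.175, 0.0], [0.175, 0.985, 0.0], [-0.0, 0.0, -1.0]]
force: [-1.0, -0.3, -0.5]
gripper_width: 0.403
```

Run:
```python
from h import *
I={n:avg(n,2) for n in("side","top")}
go([.501,.2655,.107],80)
a=np.hstack([cv2.resize(np.clip(I["side"][110:190,230:300,::-1]*1.6,0,255),None,fx=6,fy=6),cv2.resize(np.clip(I["top"][180:260,190:260,::-1],0,255),None,fx=5.5*12/11,fy=6)]).astype(np.uint8);cv2.imwrite("pics/j3.png",a)
```

```text
t 26.025 pos [0.5016 0.2659 0.1092] tool y ang 79.93 | shift [ 0.5 -0.5  2.2] spin -0.0012 F [ 0.5 -0.2 -0.5] w 0.403
 joints [-0.88  0.47  0.41  1.94 -0.26  0.79  1.07] zaxis [ 0.e+00  1.e-04 -1.e+00]
```

View pics/j3.png

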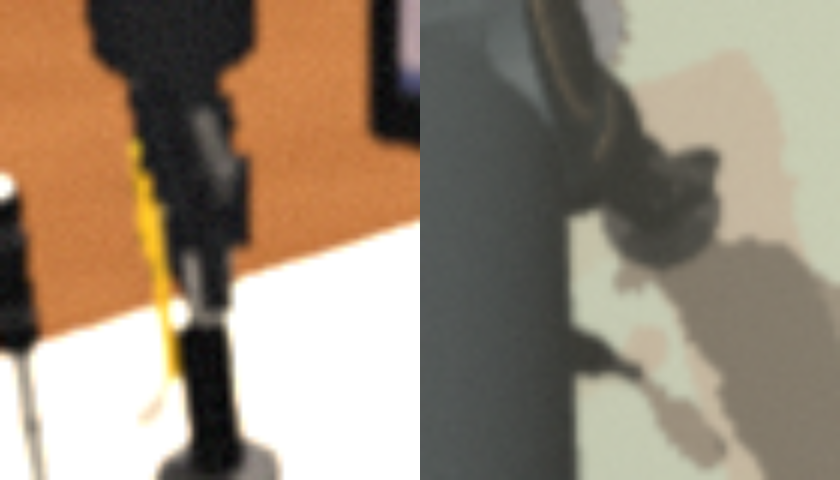

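Emit:
play_rows(plan=[{"xyz":[0,0,0],"spin":0},{"xyz":[0,0,0],"spin":0},{"xyz":[0,0,0],"spin":0},{"xyz":[0,0,0],"spin":0},{"xyz":[0,0,0],"spin":0}], hand=0)

```text
time_s: 26.65
position: [0.5016, 0.2659, 0.1093]
tool_rot: [[-0.985, 0.175, -0.0], [0.175, 0.985, 0.0], [0.0, 0.0, -1.0]]
force: [-0.7, -0.1, 1.6]
gripper_width: 0.173
```

Run:
```python
from h import *
go([.501,.2655,.2],80);s=sense();print(np.round(s["force"],2),np.round(s["torque"],3))
```

```text
t 26.65 pos [0.5016 0.2659 0.1093] tool y ang 79.93 | shift [  0.5  -0.5 -90.7] spin -0.0012 F [-0.7 -0.1  1.6] w 0.173
 joints [-0.88  0.47  0.41  1.94 -0.26  0.79  1.07] zaxis [-1.e-04  1.e-04 -1.e+00]
[-0.66 -0.13  1.56] [-0.075  0.092  0.05 ]
```

Emit:
play_rows(plan=[{"xyz":[0,0,-5],"spin":0},{"xyz":[0,0,-20],"spin":0},{"xyz":[0,0,-40],"spin":0},{"xyz":[0,0,-60],"spin":0},{"xyz":[0,0,-80],"spin":0}])

```text
time_s: 27.28
position: [0.5018, 0.2659, 0.1909]
tool_rot: [[-0.985, 0.175, 0.001], [0.175, 0.985, 0.001], [-0.001, 0.001, -1.0]]
force: [-0.4, 0.4, -0.5]
gripper_width: 0.17
```

Emit:
play_rows(plan=[{"xyz":[0,0,-20],"spin":0},{"xyz":[0,0,-40],"spin":0},{"xyz":[0,0,-48],"spin":0},{"xyz":[0,0,-50],"spin":0},{"xyz":[0,0,-50],"spin":0}])

```text
time_s: 27.9
position: [0.5013, 0.2657, 0.2388]
tool_rot: [[-0.985, 0.175, -0.001], [0.175, 0.985, -0.0], [0.001, -0.001, -1.0]]
force: [-0.1, -0.5, -0.7]
gripper_width: 0.172
```

Run:
```python
from h import *
I={n:avg(n,2) for n in("side","top")}
go([.595,.077,.24],80)
a=np.hstack([cv2.resize(np.clip(I["side"][60:190,220:340,::-1]*1.2,0,255),None,fx=3.3,fy=3.3),cv2.resize(np.clip(I["top"][140:270,190:310,::-1],0,255),None,fx=3.3,fy=3.3)]).astype(np.uint8);cv2.imwrite("pics/k1.png",a)
```

```text
t 28.1 pos [0.5013 0.2657 0.2386] tool y ang 79.93 | shift [-125.2 -169.4   -1.4] spin -0.0013 F [-0.2 -0.4 -0.2] w 0.171
 joints [-0.93  0.31  0.47  1.82 -0.16  1.05  0.99] zaxis [-1.e-03 -8.e-04 -1.e+00]
```

View pics/k1.png

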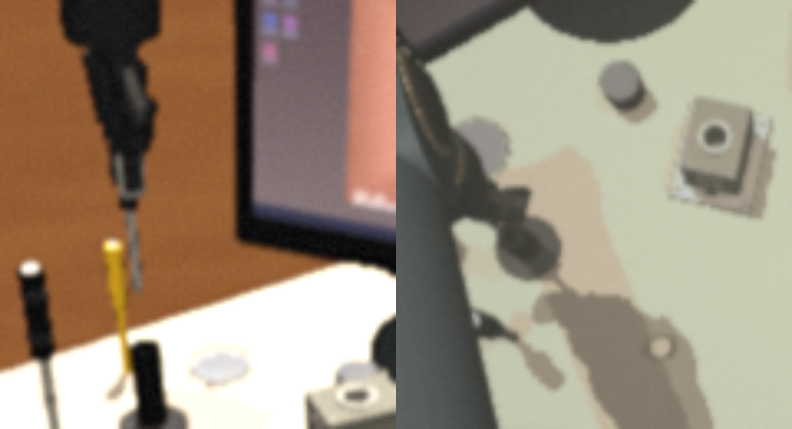

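Run:
```python
from h import *
I0=dict(np.load("img0.npz"));I5=dict(np.load("img5.npz"))
th=np.linspace(0,2*np.pi,120,endpoint=False);C=lambda r,z:np.c_[r*np.cos(th),r*np.sin(th),0*th+z]
for n in ("side","top"):
  for R in(1.6,2.5):
    print(n,R)
    a=fit(I0,(.5003,.2644,0),0,[C(.032,.008)],cams=(n,),fixyaw=True,R=R)
    b=fit(I5,(.5926,.075,0) if n=="side" else (.5967,.0765,0),0,[C(.017,.101)],cams=(n,),fixyaw=True,R=R)
    c=fit(I5,(.5926,.075,0) if n=="side" else (.5967,.0765,0),0,[C(.011,.101)],cams=(n,),fixyaw=True,R=R)
    print("disp",(b-a)[:2].round(4),(c-a)[:2].round(4))
o=[]
for n,p,b in (("side",(.499,.2635,0),(245,140,285,200)),("top",(.5003,.2644,0),(208,185,248,245))):
    o.append(overlay(np.clip(I0[n]*1.3,0,255),n,[(p,0,[C(.032,.008),C(.008,.146),C(.014,.086)],(0,0,255))],b,9,"tmp"))
cv2.imwrite("pics/l1.png",np.hstack(o))
```

```text
side 1.6
[0.4946 0.2552 0.    ] res {('side', 0): 0.0}
[0.5945 0.0767 0.    ] res {('side', 0): -0.0}
[0.5933 0.0754 0.    ] res {('side', 0): -0.7}
disp [ 0.0999 -0.1785] [ 0.0988 -0.1798]
side 2.5
[0.4946 0.2552 0.    ] res {('side', 0): 0.0}
[0.5897 0.0842 0.    ] res {('side', 0): -0.3}
[0.5933 0.0754 0.    ] res {('side', 0): -0.7}
disp [ 0.0951 -0.171 ] [ 0.0987 -0.1798]
top 1.6
[0.5    0.2624 0.    ] res {('top', 0): -0.0}Traceback (most recent call last):
  File "<stdin>", line 8, in <module>
  File "h.py", line 54, in fit
    A=np.vstack(A);B=np.hstack(B);
    return _nx.concatenate(arrs, 0, dtype=dtype, casting=casting)
           ~~~~~~~~~~~~~~~^^^^^^^^^^^^^^^^^^^^^^^^^^^^^^^^^^^^^^^
ValueError: need at least one array to concatenate
```

Emit:
play_rows(plan=[{"xyz":[-18,-24,0],"spin":0},{"xyz":[-50,-67,0],"spin":0},{"xyz":[-86,-116,0],"spin":0},{"xyz":[-116,-156,0],"spin":0},{"xyz":[-127,-169.5,0],"spin":0}])

```text
time_s: 28.72
position: [0.5979, 0.0725, 0.2391]
tool_rot: [[-0.984, 0.181, 0.0], [0.181, 0.984, -0.002], [-0.001, -0.002, -1.0]]
force: [-0.1, 0.8, -0.7]
gripper_width: 0.174
```

Emit:
play_rows(plan=[{"xyz":[0,0,0],"spin":0},{"xyz":[0,0,5],"spin":0},{"xyz":[0,0,15],"spin":0},{"xyz":[0,0,25],"spin":0},{"xyz":[0,0,25],"spin":0}])

```text
time_s: 29.35
position: [0.596, 0.0773, 0.2128]
tool_rot: [[-0.985, 0.174, -0.003], [0.174, 0.985, -0.0], [0.002, -0.001, -1.0]]
force: [-0.3, -0.3, -0.5]
gripper_width: 0.17
```

```bash
cat > v.py <<'E'
from h import *
import sys
I={n:avg(n,3) for n in("side","top")};np.savez(sys.argv[1]+".npz",**I)
go([.597,.0771,.1543],79.9)
a=np.hstack([cv2.resize(np.clip(I["side"][130:200,295:360,::-1]*1.2,0,255),None,fx=6,fy=6,interpolation=cv2.INTER_CUBIC),cv2.resize(np.clip(I["top"][140:210,255:320,::-1]*1.2,0,255),None,fx=6,fy=6,interpolation=cv2.INTER_CUBIC)]).astype(np.uint8);cv2.imwrite("pics/%s.png"%sys.argv[1],a)
E
python3 v.py m1
```

```text
t 29.65 pos [0.5972 0.0768 0.2145] tool y ang 79.92 | shift [ 0.3  0.3 60.2] spin 0.0004 F [ 1.1 -0.3 -0.2] w 0.172
 joints [-0.59  0.4   0.53  1.77 -0.23  1.03  1.41] zaxis [ 7.e-04  3.e-04 -1.e+00]
```

View pics/m1.png

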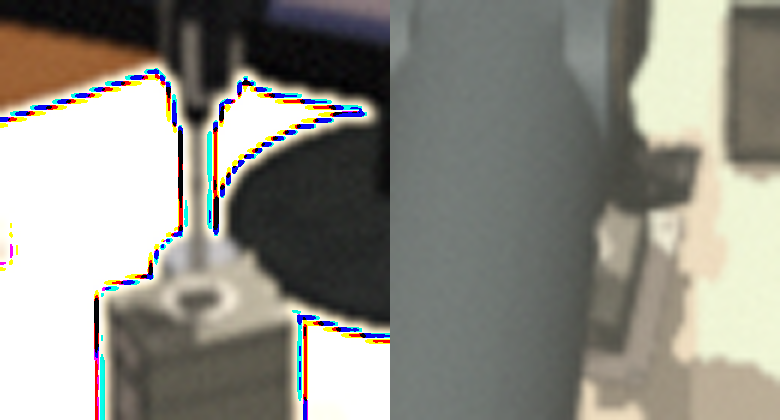

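```bash
sed -i 's/^a=np.hstack.*$/rs=lambda n,y0,y1,x0,x1:np.clip(cv2.resize(I[n][y0:y1,x0:x1,::-1],None,fx=9,fy=9,interpolation=cv2.INTER_CUBIC)*1.1,0,255)\na=rs("side",145,195,300,350).astype(np.uint8);cv2.imwrite("pics\/%s.png"%sys.argv[1],a)/' v.py
cat > w.py <<'E'
from h import *
I=dict(np.load("m1.npz"));a=np.clip(cv2.resize(I["side"][145:195,300:350,::-1],None,fx=12,fy=12,interpolation=cv2.INTER_CUBIC)*1.1,0,255).astype(np.uint8);cv2.imwrite("pics/m2.png",a)
E
python3 w.py
```

```text
(no output)
```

View pics/m2.png

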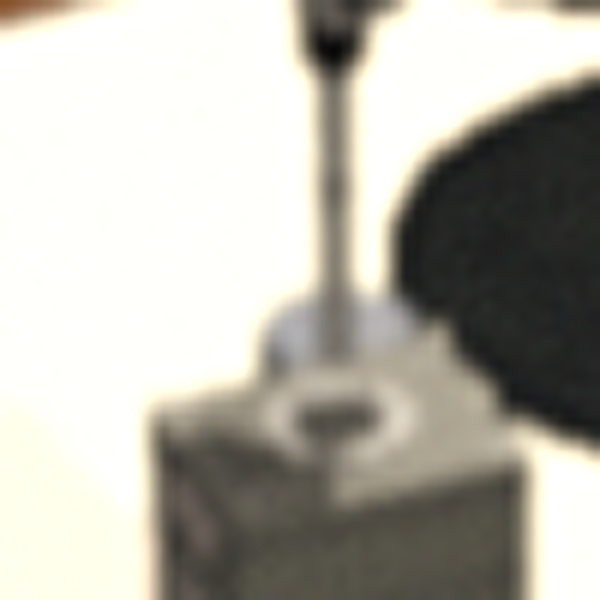

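```bash
cat > w2.py <<'E'
from h import *
import sys
I=dict(np.load(sys.argv[1]+".npz"));g=I["side"].mean(2)
r0,r1=int(sys.argv[2]),int(sys.argv[3])
for r in range(r0,r1):
    seg=g[r,318:338];bg=(np.median(seg[:5])+np.median(seg[-5:]))/2
    w=np.clip(240-seg,0,None);w=np.clip(w-8,0,None)
    c=(w*np.arange(318,338)).sum()/max(w.sum(),1e-6)
    print(r,c.round(2),seg[7:13].round(0))
E
python3 w2.py m1 148 176
```

```text
148 327.3 [104.  30.  24.  26.  52. 141.]
149 327.28 [125.  44.  11.  23.  70. 163.]
150 327.28 [173.  92.  43.  57. 125. 202.]
151 327.28 [215. 141.  80.  99. 174. 231.]
152 327.35 [231. 168. 106. 124. 194. 238.]
153 327.37 [233. 173. 111. 128. 195. 237.]
154 327.36 [233. 171. 113. 128. 196. 237.]
155 327.36 [233. 172. 112. 130. 195. 236.]
156 328.84 [234. 177. 115. 127. 196. 236.]
157 331.35 [234. 183. 116. 128. 195. 238.]
158 332.64 [233. 180. 117. 128. 196. 237.]
159 332.91 [232. 175. 110. 119. 192. 237.]
160 332.92 [232. 171. 101. 113. 186. 236.]
161 333.03 [232. 175. 102. 117. 187. 238.]
162 333.16 [235. 181. 112. 124. 195. 238.]
163 333.22 [235. 186. 120. 131. 194. 237.]
164 333.23 [235. 189. 124. 131. 197. 236.]
165 333.23 [235. 190. 125. 130. 197. 238.]
166 333.23 [236. 189. 124. 130. 197. 239.]
167 333.22 [234. 189. 124. 129. 195. 238.]
168 332.97 [227. 176. 120. 122. 180. 225.]
169 332.41 [197. 154. 111. 114. 154. 193.]
170 331.62 [163. 133. 105. 108. 135. 167.]
171 330.87 [151. 129. 106. 109. 130. 157.]
172 330.07 [154. 127. 107. 109. 131. 158.]
173 329.43 [153. 128. 106. 105. 130. 153.]
174 329.0 [147. 128. 109. 111. 127. 147.]
175 328.76 [146. 138. 132. 130. 139. 148.]
```

Run:
```python
from h import *
I=dict(np.load("img5.npz"))
th=np.linspace(0,2*np.pi,90,endpoint=False);C=lambda r,z:np.c_[r*np.cos(th),r*np.sin(th),0*th+z]
for pt in [(327.42,159.6,.1612),(327.42,160.4,.1612)]: print("probe axis",ray("side",pt[:2],pt[2]).round(4))
for p in [(.5933,.0754,0),(.594,.0740,0),(.5926,.075,0),(.5945,.0767,0)]: print(p,proj("side",[p[0],p[1],.101]))
g=gaussian_filter(I["side"].mean(2),.5)
print(g[168:190,318:339].round(0).astype(int))
ov=[overlay(I["side"],"side",[(p,0,[C(.017,.101),C(.011,.101)],(0,0,255))],(312,165,344,195),12,"tmp") for p in [(.5933,.0754,0),(.594,.0740,0)]]
cv2.imwrite("pics/n1.png",np.hstack(ov))
```

```text
probe axis [0.5927 0.0749 0.1612]
probe axis [0.5906 0.0716 0.1612]
(0.5933, 0.0754, 0) [[327.66647905 179.31839171]]
(0.594, 0.074, 0) [[328.18279061 179.47809538]]
(0.5926, 0.075, 0) [[327.52754742 179.46875706]]
(0.5945, 0.0767, 0) [[327.77568515 178.95542753]]
[[239 239 240 239 239 237 235 230 226 225 226 226 227 204 133  57  32  31
   32  34  32]
 [240 240 240 239 235 226 217 205 199 195 196 197 198 181 133  77  45  34
   33  35  35]
 [240 239 239 236 223 200 183 174 170 171 171 172 172 166 144 108  69  45
   41  37  35]
 [240 240 237 226 199 174 164 163 162 163 163 164 165 162 155 134 102  76
   68  52  37]
 [240 240 234 210 173 159 160 162 163 164 164 164 164 164 159 148 130 119
  115  81  42]
 [240 240 230 192 148 145 156 162 164 164 165 165 165 166 163 159 153 153
  150 106  54]
 [241 241 228 182 130 129 149 162 165 166 168 168 168 170 169 168 170 170
  162 128  81]
 [239 237 224 177 129 132 156 170 176 178 178 177 173 175 175 172 173 173
  168 151 120]
 [228 223 208 175 149 157 176 188 193 192 189 183 178 184 185 178 174 173
  171 168 155]
 [203 195 186 176 175 185 192 191 
[... 423 characters left out ...]
0 164 160 165 169 170 170 168 165 166 179 185 182 177 173 171
  170 171 169]
 [172 172 171 166 159 155 159 163 166 169 167 164 170 172 167 167 167 167
  166 164 159]
 [168 172 171 171 167 162 162 159 154 154 154 154 157 160 160 160 159 152
  144 138 128]
 [161 172 175 175 173 171 170 166 160 157 154 151 147 146 143 137 128 118
  108  99  90]
 [144 168 181 181 171 167 164 161 155 148 142 132 123 114 108  97  89  83
   77  72  68]
 [123 155 171 171 158 148 140 133 123 114 107  97  86  81  78  71  69  69
   68  68  67]
 [100 126 139 136 126 113 101  93  86  81  78  72  69  68  68  66  68  68
   70  72  71]
 [ 78  88  95  93  87  82  76  70  68  70  69  70  70  69  69  69  70  71
   71  73  73]]
```

View pics/n1.png

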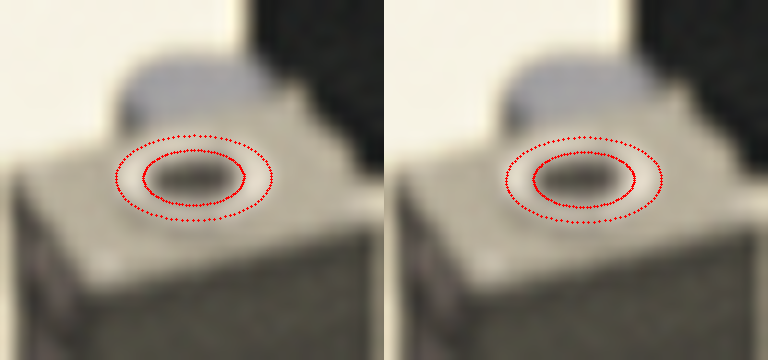

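Emit:
play_rows(plan=[{"xyz":[-0.4,0.2,3],"spin":0},{"xyz":[-0.4,0.2,10],"spin":0},{"xyz":[-0.4,0.2,20],"spin":0},{"xyz":[-0.4,0.2,28],"spin":0},{"xyz":[-0.4,0.2,30],"spin":0}])

```text
time_s: 30.28
position: [0.5969, 0.0769, 0.1832]
tool_rot: [[-0.985, 0.175, -0.002], [0.175, 0.985, -0.0], [0.002, -0.001, -1.0]]
force: [-0.3, 0.6, -0.5]
gripper_width: 0.17
```

```bash
python3 v.py m3; python3 w2.py m3 158 184
```

```text
t 30.575 pos [0.5977 0.0769 0.1845] tool y ang 79.93 | shift [ 0.7  0.  30.2] spin 0.0005 F [ 0.  -0.1 -1. ] w 0.168
 joints [-0.58  0.43  0.52  1.8  -0.25  0.98  1.43] zaxis [ 6.e-04  3.e-04 -1.e+00]
158 330.32 [143.  46.  35.  38.  49. 113.]
159 330.75 [152.  53.  15.  12.  41. 125.]
160 331.42 [182.  94.  35.  30.  79. 161.]
161 332.39 [217. 154.  85.  71. 134. 208.]
162 333.09 [236. 192. 122. 101. 171. 233.]
163 333.24 [238. 201. 131. 115. 182. 236.]
164 333.21 [237. 199. 132. 115. 182. 235.]
165 333.23 [237. 203. 132. 115. 180. 236.]
166 333.24 [237. 204. 134. 113. 180. 237.]
167 333.21 [238. 204. 132. 113. 177. 233.]
168 333.0 [230. 190. 128. 109. 163. 221.]
169 332.4 [202. 161. 113.  97. 134. 188.]
170 331.49 [164. 130.  96.  85. 114. 157.]
171 330.76 [151. 125.  92.  88. 111. 151.]
172 330.05 [156. 132. 105.  96. 116. 153.]
173 329.44 [156. 133. 108. 102. 122. 151.]
174 328.99 [144. 130. 107. 101. 119. 144.]
175 328.67 [141. 124. 106. 105. 114. 138.]
176 328.43 [148. 132. 110. 104. 113. 140.]
177 327.62 [150. 133. 113. 101. 110. 138.]
178 326.72 [130. 111. 103. 100.  97. 117.]
179 326.13 [90. 83. 95. 95. 88. 90.]
180 325.87 [ 72.  75.  94.  98.  90. 100.]
181 325.86 [ 76.  80.  92.  98. 103. 128.]
182 325.95 [ 85.  90.  93.  99. 117. 147.]
183 326.13 [ 83.  81.  83.  90. 107. 136.]
```

View pics/m3.png

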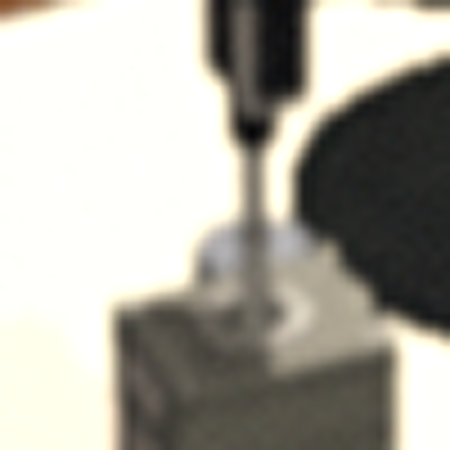

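Run:
```python
from h import *
for r in (169.3,169.6,170): print(ray("side",(327.64,r),.1312).round(4))
R=np.array(sense()["tool_rot"])
th=np.linspace(-np.pi,np.pi,400)
c=np.array([.5933,.0754,.1312]);P=c+np.c_[.004*np.cos(th),.004*np.sin(th),0*th]
uv=proj("side",P);T=np.array(CM["side"]["world_to_cam"]);
n=np.c_[np.cos(th),np.sin(th),0*th];o=-T[:3,:3].T@T[:3,3];vis=((o-P)*n).sum(1)>0
print(proj("side",c),uv[vis].mean(0),uv[vis].max(0))
```

```text
[0.594  0.0762 0.1312]
[0.5932 0.075  0.1312]
[0.5921 0.0733 0.1312]
[[327.58597306 169.51037077]] [327.58307468 170.03211098] [329.13322163 170.32896841]
```

Emit:
play_rows(plan=[{"xyz":[0,0.3,5],"spin":0},{"xyz":[0,0.3,13],"spin":0},{"xyz":[0,0.3,22],"spin":0},{"xyz":[0,0.3,28],"spin":0},{"xyz":[0,0.3,30],"spin":0}])

```text
time_s: 31.2
position: [0.5972, 0.0771, 0.1535]
tool_rot: [[-0.985, 0.175, -0.001], [0.175, 0.985, -0.0], [0.001, -0.0, -1.0]]
force: [0.8, -0.1, -0.8]
gripper_width: 0.172
```

```bash
python3 v.py m4; python3 w2.py m4 168 186
```

```text
t 31.5 pos [0.5977 0.0772 0.1545] tool y ang 79.93 | shift [ 0.7 -0.3  0.2] spin 0.0005 F [-0.4 -0.2 -0.9] w 0.169
 joints [-0.57  0.47  0.5   1.82 -0.28  0.92  1.45] zaxis [ 6.e-04  3.e-04 -1.e+00]
168 331.33 [143.  52.  39.  41.  46.  88.]
169 331.08 [127.  47.  16.  18.  31.  80.]
170 330.81 [120.  61.  31.  30.  50.  94.]
171 330.55 [137. 103.  71.  66.  89. 127.]
172 330.04 [153. 129.  98.  97. 119. 149.]
173 329.48 [157. 136. 107. 103. 123. 147.]
174 328.99 [148. 128. 106. 103. 118. 143.]
175 328.71 [142. 124. 103. 101. 115. 135.]
176 328.16 [141. 123. 107. 103. 113. 142.]
177 326.86 [128. 120. 106. 102. 109. 136.]
178 325.99 [ 99.  97. 100. 101.  96. 116.]
179 325.86 [73. 78. 88. 92. 83. 87.]
180 325.89 [67. 67. 80. 81. 76. 88.]
181 325.94 [ 75.  75.  81.  80.  90. 116.]
182 326.03 [ 87.  86.  90.  95. 107. 135.]
183 326.23 [ 83.  84.  87.  90. 103. 125.]
184 326.61 [70. 67. 72. 72. 76. 90.]
185 327.12 [64. 65. 63. 68. 65. 69.]
```

View pics/m4.png

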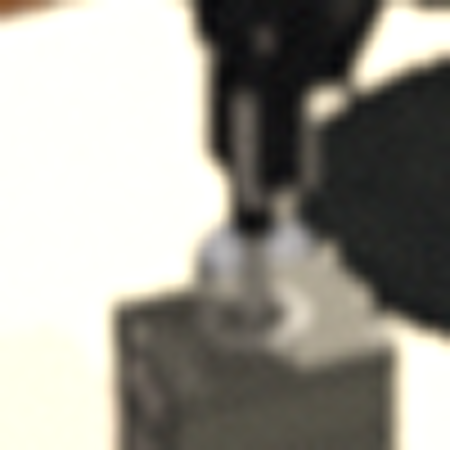

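Run:
```python
from h import *
th=np.linspace(-np.pi,np.pi,400)
for p in [(.5933,.0754),(.594,.074),(.5928,.0749)]:
  for z,r in((.131,.008),(.101,.004),(.101,.011),(.101,.017)):
    uv=proj("side",np.c_[p[0]+r*np.cos(th),p[1]+r*np.sin(th),0*th+z]);print(p,z,r,uv.max(0).round(2),uv.min(0).round(2),uv.mean(0).round(2))
I={k:np.load(k+".npz")["side"].mean(2) for k in("m1","m3","m4")}
for k,rows in(("m1",range(146,155)),("m3",range(156,165)),("m4",range(166,176))): print(k,[(r,int(I[k][r,327:329].mean())) for r in rows])
# original stand check: probe top and handle/stand
```

```text
(0.5933, 0.0754) 0.131 0.008 [330.68 171.22] [324.49 167.95] [327.58 169.58]
(0.5933, 0.0754) 0.101 0.004 [329.19 180.15] [326.14 178.49] [327.66 179.32]
(0.5933, 0.0754) 0.101 0.011 [331.86 181.62] [323.48 177.05] [327.66 179.33]
(0.5933, 0.0754) 0.101 0.017 [334.14 182.89] [321.19 175.83] [327.65 179.34]
(0.594, 0.074) 0.131 0.008 [331.21 171.38] [325.02 168.11] [328.1  169.74]
(0.594, 0.074) 0.101 0.004 [329.71 180.31] [326.66 178.65] [328.18 179.48]
(0.594, 0.074) 0.101 0.011 [332.38 181.78] [323.99 177.21] [328.17 179.49]
(0.594, 0.074) 0.101 0.017 [334.66 183.06] [321.7  175.98] [328.17 179.5 ]
(0.5928, 0.0749) 0.131 0.008 [330.63 171.36] [324.44 168.09] [327.53 169.73]
(0.5928, 0.0749) 0.101 0.004 [329.14 180.3 ] [326.09 178.63] [327.61 179.47]
(0.5928, 0.0749) 0.101 0.011 [331.8  181.77] [323.42 177.19] [327.6  179.47]
(0.5928, 0.0749) 0.101 0.017 [334.09 183.04] [321.13 175.97] [327.6  179.49]
m1 [(146, 76), (147, 57), (148, 24), (149, 17), (150, 50), (151, 89), (152, 115), (153, 119), (154, 120)]
m3 [(156, 78), (157, 66), (158, 36), (159, 13), (160, 32), (161, 78), (162, 111), (163, 122), (164, 123)]
m4 [(166, 76), (167, 68), (168, 40), (169, 17), (170, 30), (171, 68), (172, 97), (173, 105), (174, 104), (175, 102)]
```

Emit:
play_rows(plan=[{"xyz":[0,0,0.2],"spin":0},{"xyz":[0,0,0.2],"spin":0},{"xyz":[0,0,0.2],"spin":0},{"xyz":[0,0,0.2],"spin":0},{"xyz":[0,0,0.2],"spin":0}])

```text
time_s: 32.12
position: [0.5975, 0.0772, 0.154]
tool_rot: [[-0.985, 0.175, -0.0], [0.175, 0.985, 0.0], [0.0, 0.0, -1.0]]
force: [0.5, -0.6, -0.8]
gripper_width: 0.17
```

```bash
python3 v.py m5
python3 - <<'E'
from h import *
I=dict(np.load("m5.npz"))
q=fit(I,(.5926,.075,-.18),.074,box_edges(.024)[:4],cams=("side",))
im=I["side"][:,:,::-1].clip(0,255).astype(np.uint8);cv2.imwrite("pics/fin.png",im)
s=sense();print(np.round(s["force"],2),np.round(s["torque"],3),np.abs(s["joint_vel"]).max())
E
```

```text
t 32.425 pos [0.5975 0.0772 0.154 ] tool y ang 79.93 | shift [ 0.4 -0.2 -0.3] spin 0.0005 F [ 0.2  0.2 -0.4] w 0.165
 joints [-0.57  0.47  0.5   1.82 -0.28  0.92  1.45] zaxis [-1.e-04  1.e-04 -1.e+00]
[ 0.5951  0.0739 -0.136 ] res {('side', 0): -0.0, ('side', 1): 0.49, ('side', 2): 0.1, ('side', 3): 0.2}
[ 0.17  0.17 -0.38] [ 0.012 -0.042  0.037] 0.001166658468091035
```

View pics/fin.png

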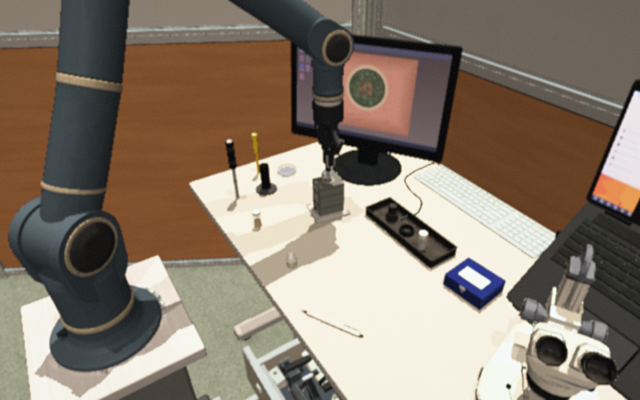

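```bash
python3 -c "
from cell import *
print(finish_job())"
```

```text
the job is handed in; nothing more can be done
None
```

I built the coil column and handed the job in at 32.4 s. The arm is still gripping the probe, motionless in the guide case's collar. I took the black probe in the stand, the smaller of the two black ones, and touched no bystander or look-alike.

- **Column:** I set the coil case on the plinth, then re-centred it about 1 mm with the jaws. The guide case went on top, collar up. In the side view, the coil case fits within about 0.5 mm of the plinth and the guide case within about 1.8 mm. In the top view both are within about 1.3 mm. Heading fits scattered by 1–3°. The gripper set both cases at about -10.5°, matching the plinth.
- **Probe height:** from the gripper height, the ring is about 100.7 mm above the worktop; the target is 101 mm.
- **Centring:** in the side view, the stem was in line with the hole to about 0.1 px, or 0.3 mm. There was no contact force (under 1 N) and no joint motion.

**Checks that disagreed:**
- **Ring height in the image:** the ring looked about 0.5 px (about 1 mm) low, while the handle's lower edge looked about 0.5 px high. I took the ring as level.
- **Centring along the side camera's viewing direction:** the arm hid the hole from the top camera, so this rests mainly on the jaws having centred both the guide case and the probe. I'd put that at about ±1 mm.
- **Last outline fit of the guide case:** with the gripper covering part of it, this fit was unreliable (about 2 mm and 3° off the earlier fits), so I did not use it.

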